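# Lay out gauge blocks from the stacked case

### The job

Lift the upper tray off the gauge block case and set it flat on the bare bench. Then tip every gauge block out of its flush pocket by pressing its end over the sloping part of the pocket, and lay them all flat on the stone setting plate, none on another. When all the blocks are on the plate, put the upper tray squarely back on the case, fully down.

Things in the scene. Friction and masses are not known exactly. Their poses are not given: they have to be found in the camera images.
- case: gauge block case of brown wood, fixed, 72 x 192 x 34 mm (x, y, z); origin at the centre of its underside, on the bench; top 34 mm up. Four pockets, open at the top, lie side by side along y at y = -69, -23, +23, +69 mm, each from x = -26 to +29 mm; three or four hold a block. A pocket is 27 mm wide up to x = +6 mm and 38 mm wide beyond.
- ridge (a point): middle of the case, at x = 0.5 mm, 17.5 mm above the bench: the ridge in the pocket floors, on which a block tips. The floor is level at this height from x = -26 mm to the ridge and falls away at 30 degrees from there towards +x. The wall at the -x end is 34 mm high, the one at the +x end (x = 29 to 36 mm) only 21 mm.
- press_line (a point): on the case at x = 26 mm, 34 mm above the bench: where to press a block (same x in every pocket), straight down with closed fingers bearing only on the last 6 mm of its +x end (which ends at x = 23 mm); nearer the ridge it jams. 2 to 12 N. It tips 30 degrees when the fingertips are 6 to 10 mm below the case top and stays tipped when let go.
- grip_line (a point): on the case at x = -10 mm, 34 mm above the bench: where a tipped block stands out. Its upper -x edge is then about 9 mm above the case top at x = -13 mm, its lower one 4 mm below it at x = -21 mm; grip it across its 24 mm width with the fingertips just above the case top.
- plate: plain dark grey stone setting plate on four rubber feet, fixed, 130 x 160 mm (x, y), top 18 mm above the bench; origin at the centre of its underside, on the bench.
- upper_tray: empty upper tray of pale wood, 300 g, 92 x 212 mm. Origin mid underside of its 5 mm bottom plate, which starts resting on the case top (34 mm up). The 5.5 mm thick rim stands 12 mm above this underside and hangs 8 mm below it round the case, 4.5 mm play a side; on the bench it stands on the rim, origin 8 mm up. Fits either way round.
- tray_handle (a point): centre of the tray's aluminium bar handle, 31 mm above the tray's origin; the bar is 14 mm wide (tray's x), 76 mm long (tray's y), 12 mm high, with 20 mm of room beneath it above the bottom plate between its two feet (at y = -36 to -28 and 28 to 36 mm).
- bench_spot (a point): fixed point on the bench: middle of a patch always clear at the start, 230 mm along world x and 100 mm along world y, where the tray can be set down (anywhere on the bare bench will do).
- block_1: plain steel gauge block, 48 x 24 x 16 mm (its x, y, z), 140 g, dark dot at the middle of both large faces; origin at its centre. May be absent. At the start it lies level and flush in one pocket of the case, its x along the pocket, its centre 25.5 mm above the bench, hidden under the upper tray.
- block_2: plain steel gauge block, 48 x 24 x 16 mm (its x, y, z), 140 g, dark dot at the middle of both large faces; origin at its centre. May be absent. At the start it lies level and flush in one pocket of the case, its x along the pocket, its centre 25.5 mm above the bench, hidden under the upper tray.
- block_3: plain steel gauge block, 48 x 24 x 16 mm (its x, y, z), 140 g, dark dot at the middle of both large faces; origin at its centre. May be absent. At the start it lies level and flush in one pocket of the case, its x along the pocket, its centre 25.5 mm above the bench, hidden under the upper tray.
- block_4: plain steel gauge block, 48 x 24 x 16 mm (its x, y, z), 140 g, dark dot at the middle of both large faces; origin at its centre. May be absent. At the start it lies level and flush in one pocket of the case, its x along the pocket, its centre 25.5 mm above the bench, hidden under the upper tray.
- tape_roll: bystander: yellow roll of tape lying flat, 64 mm across, 18 mm high; leave it alone.
- dish: bystander: aluminium weighing dish, 68 mm across, 15 mm high; leave it alone.
- timer: bystander: small white timer, 56 x 64 x 18 mm; leave it alone.

How it is judged (in metres and radians):
On the way, in this order (a step that is already met when the one before it is completed fails the run):
1. the upper tray stands flat on the bench, let go (height (world z) of upper_tray between 0.004 and 0.013 m and angle between upper_tray's own z axis and vertical below 0.05 rad and contact force between the fingers and upper_tray below 0.1 N and linear speed of upper_tray below 0.02 m/s), for 0.2 s.
2. every block lies flat on the setting plate, let go (angle between the z axis of each of block_1, block_2, block_3, block_4 and the z axis of plate, either way round below 0.08 rad and z of block_1 in the frame of plate between 0.022 and 0.03 m and x of block_1 in the frame of plate between -0.06 and 0.06 m and y of block_1 in the frame of plate between -0.075 and 0.075 m and contact force between the fingers and block_1 below 0.1 N and linear speed of each of block_1, block_2, block_3, block_4 below 0.02 m/s and z of block_2 in the frame of plate between 0.022 and 0.03 m and x of block_2 in the frame of plate between -0.06 and 0.06 m and y of block_2 in the frame of plate between -0.075 and 0.075 m and contact force between the fingers and block_2 below 0.1 N and z of block_3 in the frame of plate between 0.022 and 0.03 m and x of block_3 in the frame of plate between -0.06 and 0.06 m and y of block_3 in the frame of plate between -0.075 and 0.075 m and contact force between the fingers and block_3 below 0.1 N and z of block_4 in the frame of plate between 0.022 and 0.03 m and x of block_4 in the frame of plate between -0.06 and 0.06 m and y of block_4 in the frame of plate between -0.075 and 0.075 m and contact force between the fingers and block_4 below 0.1 N), for 0.2 s.
At the end, for the whole second after the job is handed in: Every block lies flat (within 0.08 rad) on the setting plate itself, its centre inside the plate's outline by 5 mm or more, at rest; the upper tray sits on the case, underside within 3 mm of the case top, within 8 mm and 0.08 rad of square, at rest and released (all of step 2 and z of upper_tray in the frame of case between 0.031 and 0.037 m and x of upper_tray in the frame of case between -0.008 and 0.008 m and y of upper_tray in the frame of case between -0.008 and 0.008 m and angle between the z axis of upper_tray and the z axis of case, either way round below 0.04 rad and angle between the x axis of upper_tray and the x axis of case, either way round below 0.08 rad and contact force between the fingers and upper_tray below 0.1 N and linear speed of upper_tray below 0.02 m/s); the robot touches nothing.
It fails at once if the tape_roll is pushed more than 3 cm (distance of tape_roll from where it was at the start of the episode above 0.03 m).
It fails at once if the dish is pushed more than 3 cm (distance of dish from where it was at the start of the episode above 0.03 m).
It fails at once if the timer is pushed more than 3 cm (distance of timer from where it was at the start of the episode above 0.03 m).
It fails at once if a block is dropped off the bench (height (world z) of any of block_1, block_2, block_3, block_4 below -0.05 m).
Of block_1, block_2, block_3, block_4 only 3 to 4 are there at a start; the rules pass over those that are not, and their reading is None.
At some moment in a run one of upper_tray may be knocked a few centimetres aside while the robot is not near it.
Once in a run the grip may slacken for a moment while it holds something.
It also fails if it takes over 200 s, if anything falls off the work surface, if the arm or the gripper's body presses on something with over 40 N, if the wrist force passes 120 N, or if a joint passes its speed limit or range.

### The arm

A 6-joint arm with a two-finger parallel gripper is mounted at the origin on a cart in front of the work surface, level with it; the furniture and walls round the work are solid. World frame = base frame: x ahead of the robot, y to its left, z up, the work surface at z = 0. Lengths are in mm, angles in degrees, forces in N, time in s.
With the tool pointing down it reaches from about 350 to 850 mm from the base axis. Payload 8.1 kg.
Tool frame: the origin (TCP) lies at the very end of the fingers, on their centre line; the grasp point (between the pads) lies 19 mm behind it; z points along the fingers, y is the direction in which the jaws open and shut (so a half turn about z gives the same grasp; the last joint's range is limited). The gripper opens to 85 mm and grips with 20 to 120 N. Pads are 22 mm wide; open, the fingers measure 114 mm over their backs; the gripper's body (76 mm by 85 mm) begins 54 mm behind the grasp point. The pads swing forward as they close: fully open they stand 13 mm farther back than shut.
Start: joints at [-77.544, 7.471, 85.268, -0, 87.261, -4.893], TCP at [178.937, -572.701, 231.292] pointing down, gripper open.
Joint ranges: [-169.43, 169.43], [-51.17, 129.36], [1.28, 143.12], [-76.62, 256.62], [0, 156.53], [-152.29, 152.29]. Speed limits (degrees/s): [136.94, 136.94, 159.86, 180, 180, 180].

### API

Orientations are given as [roll, pitch, yaw] about the fixed x, y, z axes, in that order (R = Rz(yaw) Ry(pitch) Rx(roll)).
In Python, from bench import r gives the robot as it stands.
- The arm moves only by the shell command python3 -m crank 'ROWS' [OPENING] [FORCE]. ROWS is JSON, a list that holds one entry, the list of rows, each a list of 6 numbers: the shift along the tool's x, y, z in m, then the turn, a rotation vector about the tool's x, y, z in rad. A call has 1 to 10 rows; each row is the pose to reach, as a shift and turn from the pose measured when the call began, along the tool's axes at that moment; what a row does not reach only later rows make up. A row lasts 1/8 s, in which the tool goes at most 62.5 mm and 10.7 degrees, less where a joint would pass 70% of its speed; a pose out of reach is approached as far as the arm can. A call with a gripper value outside its range is refused whole. OPENING is the closure, from 0 (fully open) to 1 (shut), set as the call begins (- or left out, the last holds). The fingers move at their own pace and stop on an object; FORCE is the grip in N (left out, the last holds). Time passes only in rows, so rows that repeat a pose let the fingers close. It gives the time, the measured TCP pose, the force and the opening at its end, in the units of the state.
- r.sense(): the state, without advancing time (a new reading comes with each control period).
- r.snapshot(name): name is "side" or "top" or "wrist"; returns (picture, depth): 420x560x3 uint8, blue, green, red; 420x560 float32, mm along the optical axis (not along the pixel's ray), 0 where there is no reading.
- r.get_calibration(name): a dict with "mtx" (3x3 intrinsics, pixels), "cam_to_world" (4x4, takes a point from camera to world coordinates). Camera axes: x right, y down, z forward; pixel columns grow to the right and rows downward; lengths in mm; the calibration is good to about 2 mm. The wrist camera is an equidistant fisheye: a pixel r from the principal point sees the ray r / f radians off the axis. A picture is of the moment at which its call begins: read the wrist's pose just before it. get_calibration takes no time and is no camera call; for the wrist camera it gives the pose at the moment of the call.
- r.hand_in(): hands the job in, once; it reports no verdict.
Trained networks look in the newest picture that a camera, given by its name, has taken for a name from the list of things; names that differ only in an ending like _2 or _b are one class to them, and where a whole thing is asked for, a point or a joint stands for the part that bears it (a point fixed in the world has none). Each returns a list of dicts, best first, with "conf" (0 to 1); they miss things now and then, are a little off and sometimes report something else, mostly with a low value. They report only what shows in the picture. A call takes as long as a camera call.
- r.look_for(thing, camera): "extent" ([left, top, right, bottom] in pixels, round what is visible of it).
- r.landmark_of(thing, camera): "pixel" ([column, row] in pixels: a listed point, or the origin of a listed thing).
The state is a dict: "time": time; "joint_pos": joint angles; "qd": joint speeds; "joint_efforts": joint torques, N m; "tool_pos": TCP position; "tcp_rot": TCP orientation; "ft_force": force on the tool from outside, world axes, zero at the start; "wrist_torque": the same for the moment, N m; "finger_gap": finger opening in mm.
Only numpy, scipy, OpenCV 4.12 (cv2) and the standard library are available. Lean on these libraries where they do the work, as an engineer would, in place of code of your own. Each camera call takes 0.05 s, during which the arm holds its last target.

## Working session

There is one attempt and no reset: what is moved stays moved. The work goes in short steps, Python scripts to look and compute and a shell command to move; the robot and the scene stay as the last step left them, time stands still between calls to the robot, and variables do not carry over. Pictures are saved under pics/ and viewed, and the job is handed in when it is done.

```bash
ls -la && mkdir -p pics
python3 - <<'E'
from bench import r
import cv2, json
s=r.sense(); print(s)
for n in ("top","side","wrist"):
    c=r.get_calibration(n); print(n,c)
    p,d=r.snapshot(n); cv2.imwrite(f"pics/{n}0.png",p)
    for t in ("case","plate","upper_tray","tray_handle","tape_roll","dish","timer"):
        try: 
            a=r.landmark_of(t,n); print(n,t,a[:2])
        except Exception as e: print(t,e)
print(r.sense()['time'])
E
```

```text
total 12
drwxr-xr-x  3 agent agent 4096 Dec  6 22:13 .
drwxr-xr-x 23 root  root  4096 Dec  6 22:13 ..
drwxr-xr-x  2 agent agent 4096 Dec  6 22:13 pics
{'time': 0.0, 'joint_pos': array([-7.75435342e+01,  7.51628857e+00,  8.53303386e+01,  4.59510180e-04,
        8.72615584e+01, -4.89316350e+00]), 'qd': array([ 0.02118935, -0.06985562,  0.06815573, -0.02130969,  0.11113822,
       -0.11334262]), 'joint_efforts': array([ 1.13638635e-03, -5.69399250e+01, -5.00548482e+01, -1.18081466e-04,
        1.47816871e-02,  4.76972582e-05]), 'tool_pos': array([ 178.82317039, -572.14683424,  230.22197761]), 'tcp_rot': array([-1.79892248e+02, -9.68527608e-03,  1.73495978e+01]), 'ft_force': array([0.06660157, 0.08975424, 0.43636527]), 'wrist_torque': array([-0.00671788,  0.01280155, -0.01768074]), 'finger_gap': 85.80356557612191}
top {'mtx': array([[538.88796221,   0.        , 285.98915982],
       [  0.        , 538.88796221, 215.99796476],
       [  0.        ,   0.        ,   1.        ]]), 'cam_to_world': array([[-3.13800182e-02, -9.73722014e-01,  2.25567584e-01,
         2.00265918e+02],
       [-9
[... 1486 characters left out ...]
ide timer [{'pixel': [220.4, 313.7], 'conf': 0.85}]
wrist {'mtx': array([[325.1922621 ,   0.        , 279.66059439],
       [  0.        , 325.1922621 , 212.13623914],
       [  0.        ,   0.        ,   1.        ]]), 'cam_to_world': array([[ 2.98639988e-01, -9.13665041e-01, -2.75736015e-01,
         2.48964594e+02],
       [-9.54364796e-01, -2.86330973e-01, -8.48670112e-02,
        -5.49611254e+02],
       [-1.41174016e-03,  2.88497429e-01, -9.57479629e-01,
         3.74649161e+02],
       [ 0.00000000e+00,  0.00000000e+00,  0.00000000e+00,
         1.00000000e+00]])}
wrist case []
wrist plate []
wrist upper_tray []
wrist tray_handle []
wrist tape_roll []
wrist dish []
wrist timer []
1.2
```

View pics/top0.png

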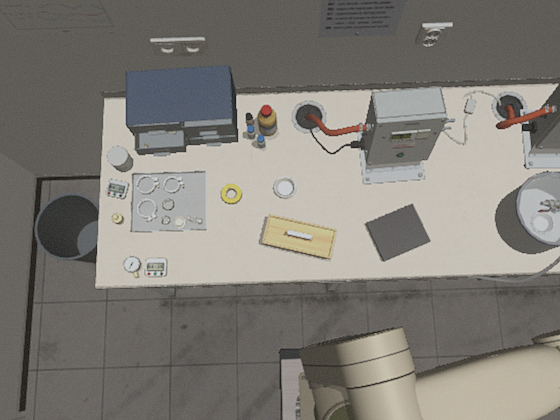

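View pics/side0.png

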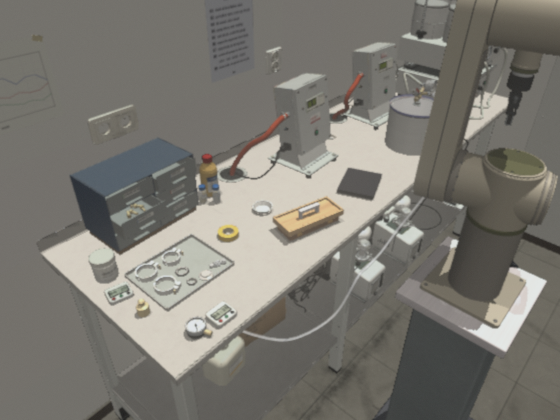

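View pics/wrist0.png

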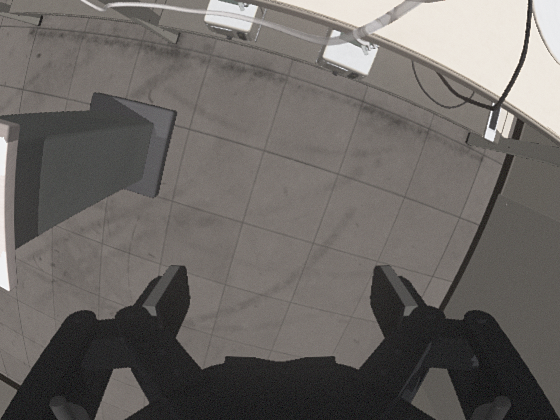

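```bash
cat > h.py <<'E'
import numpy as np, cv2
from bench import r
from scipy.spatial.transform import Rotation as R
def rays(n,uv,c=None):
    c=c or r.get_calibration(n); K=c['mtx']; T=c['cam_to_world']
    uv=np.atleast_2d(np.asarray(uv,float))
    x=(uv[:,0]-K[0,2])/K[0,0]; y=(uv[:,1]-K[1,2])/K[1,1]
    if n=='wrist':
        th=np.hypot(x,y); s=np.where(th>1e-9,np.sin(th)/np.maximum(th,1e-9),1)
        d=np.c_[x*s,y*s,np.cos(th)]
    else: d=np.c_[x,y,np.ones(len(x))]
    return T[:3,3], d@T[:3,:3].T, d
def toplane(n,uv,z,c=None):
    o,d,_=rays(n,uv,c); return o+d*((z-o[2])/d[:,2])[:,None]
def todepth(n,uv,depth,c=None):
    o,d,dc=rays(n,uv,c); uv=np.atleast_2d(np.asarray(uv)); z=depth[uv[:,1].astype(int),uv[:,0].astype(int)]
    return o+d*(z/dc[:,2])[:,None]
def cloud(n,depth,c=None):
    v,u=np.nonzero(depth>0); uv=np.c_[u,v]
    return uv,todepth(n,uv,depth,c)
def tri(obs):
    A=np.zeros((3,3));b=np.zeros(3);L=[]
    for n,uv,c in obs:
        o,d,_=rays(n,[uv],c); d=d[0]/np.linalg.norm(d[0]); P=np.eye(3)-np.outer(d,d); A+=P;b+=P@o; L.append((o,P))
    x=np.linalg.solve(A,b); return x,[np.linalg.norm(P@(x-o)) for o,P in L]
def proj(n,p,c=None):
    c=c or r.get_calibration(n); K=c['mtx'];T=c['cam_to_world']
    q=(np.atleast_2d(p)-T[:3,3])@T[:3,:3]
    if n=='wrist':
        h=np.hypot(q[:,0],q[:,1]); th=np.arctan2(h,q[:,2]); k=np.where(h>1e-9,th/np.maximum(h,1e-9),0)
        return np.c_[q[:,0]*k*K[0,0]+K[0,2],q[:,1]*k*K[1,1]+K[1,2]]
    return np.c_[q[:,0]/q[:,2]*K[0,0]+K[0,2],q[:,1]/q[:,2]*K[1,1]+K[1,2]]
def pose():
    s=r.sense(); return np.array(s['tool_pos']),R.from_euler('xyz',s['tcp_rot'],degrees=True),s
def go(p,yaw,rp=(180,0)):
    """shift (m, tool axes) and rotvec (rad) from current pose to TCP p[mm], orientation down with yaw"""
    p0,R0,s=pose(); T=R.from_euler('xyz',[rp[0],rp[1],yaw],degrees=True)
    sh=R0.inv().apply(np.asarray(p)-p0)/1000; rv=(R0.inv()*T).as_rotvec()
    print('t',round(s['time'],2),'shift',np.round(sh,4),'turn',np.round(rv,4),'deg',np.round(np.degrees(np.linalg.norm(rv)),1),'dist mm',np.round(np.linalg.norm(sh)*1000,1)); return sh,rv
def st():
    s=r.sense(); print('t',round(s['time'],2),'tcp',np.round(s['tool_pos'],1),'rpy',np.round(s['tcp_rot'],2),'F',np.round(s['ft_force'],2),'gap',round(s['finger_gap'],1),'q',np.round(s['joint_pos'],1))
E
python3 - <<'E'
from h import *
for n in ("top","side"):
    p,d=r.snapshot(n); np.save(f"pics/{n}d.npy",d)
    uv,P=cloud(n,d)
    hsv=cv2.cvtColor(p,cv2.COLOR_BGR2HSV)
    h=hsv[uv[:,1],uv[:,0]]
    reg=(P[:,2]>-30)&(P[:,2]<100)
    bench=reg&(P[:,0]>350)&(P[:,0]<800)&(np.abs(P[:,1])<400)&(h[:,2]>180)&(h[:,1]<60)
    print(n,'bench z',np.percentile(P[bench,2],[5,50,95]))
    # tray: saturated yellow/orange-ish
    m=((hsv[...,0]>8)&(hsv[...,0]<28)&(hsv[...,1]>70)&(hsv[...,2]>90)).astype(np.uint8)
    k,lab,stt,cen=cv2.connectedComponentsWithStats(m)
    for i in range(1,k):
        if stt[i,4]>200: 
            q=P[(lab[uv[:,1],uv[:,0]]==i)]; print('tray?',stt[i],cen[i],np.round(np.median(q,0)) , 'zpct',np.round(np.percentile(q[:,2],[5,50,95])))
    m=((hsv[...,2]<80)&(hsv[...,1]<60)).astype(np.uint8)
    k,lab,stt,cen=cv2.connectedComponentsWithStats(m)
    for i in range(1,k):
        if 300<stt[i,4]<5000: 
            q=P[(lab[uv[:,1],uv[:,0]]==i)]; print('dark',stt[i],np.round(np.median(q,0)),np.round(np.percentile(q[:,2],[5,50,95])))
a={n:r.landmark_of('tray_handle',n)[0]['pixel'] for n in("top","side")}
print(tri([(n,a[n],None) for n in a]))
E
```

```text
top bench z [-5.91985426  0.58172089  9.01465026]
tray? [ 262  215   74   44 1082] [300.44731978 237.65249538] [501.  86.  41.] zpct [33. 41. 49.]
dark [ 127   71  111   84 1243] [817. 405. 131.] [ 39. 131. 197.]
dark [522  78  38  69 821] [ 806. -636.  164.] [ 39. 164. 255.]
dark [497  95  26  24 347] [ 929. -613.    4.] [-3.  4. 15.]
dark [296 105  26  25 374] [918.  54.   5.] [-3.  5. 15.]
dark [  19  175   81  236 1229] [ 492. 1312. -828.] [-860. -828. -796.]
dark [  37  195   61   63 2595] [ 742. 1116. -647.] [-829. -647. -522.]
dark [ 278  332   95   88 1833] [153.  75. 515.] [-763.  515.  695.]
dark [416 345 116  33 419] [ 156. -176.  664.] [634. 664. 694.]
side bench z [-5.09782996 -1.65854321  2.64320646]
tray? [200 162  17  22 252] [207.11507937 170.74603175] [863. 195. 101.] zpct [ 60. 101. 122.]
tray? [ 274  197   69   40 1163] [308.05588994 216.44625967] [499. 106.  38.] zpct [33. 38. 46.]
tray? [218 225  21  17 238] [227.66806723 233.00840336] [650. 307.  15.] zpct [ 2. 15. 18.]
dark [ 486   15   74  110 1526] [ 148. -514.  427.] [283. 427. 650.]
dark [  70  176   50   76 1577] [889. 580. 123.] [ 32. 123. 204.]
dark [ 447  201  113   99 4250] [ -8.  58. 146.] [-825.  146.  266.]
(array([503.62061911,  87.88861673,  67.34505379]), [np.float64(2.7271795102128293), np.float64(2.7271795102129404)])
```

Run:
```python
from h import *
for n in ("top","side"):
    r.snapshot(n)
    for t in ("bench_spot","plate","case","dish","timer","tape_roll"):
        a=r.landmark_of(t,n)[:2]; e=r.look_for(t,n)[:2]
        for q in a: print(n,t,q['pixel'],q['conf'],np.round(toplane(n,[q['pixel']],18 if t=='plate' else 0)[0]))
        print('   ext',e)
p=cv2.imread("pics/top0.png"); c=p[170:290,220:450]; cv2.imwrite("pics/top0c.png",cv2.resize(c,None,fx=3.4,fy=3.4,interpolation=cv2.INTER_CUBIC))
```

```text
Traceback (most recent call last):
ValueError: it knows: block, case, dish, grip_line, plate, press_line, ridge, tape_roll, timer, tray_handle, upper_tray
```

Run:
```python
from h import *
for n in ("top","side"):
    r.snapshot(n)
    for t in ("plate","dish","timer","tape_roll"):
        a=r.landmark_of(t,n)[:2]; e=r.look_for(t,n)[:1]
        for q in a: print(n,t,q['pixel'],q['conf'],np.round(toplane(n,[q['pixel']],18 if t=='plate' else 0)[0]))
        print('   ext',e)
p=cv2.imread("pics/top0.png"); c=p[170:290,220:450]; cv2.imwrite("pics/top0c.png",cv2.resize(c,None,fx=3.4,fy=3.4,interpolation=cv2.INTER_CUBIC))
print(toplane("top",[(200,285),(330,282),(450,278)],0))
```

```text
top plate [395.9, 232.8] 0.62 [ 514. -206.   18.]
   ext [{'extent': [365.8, 204.7, 431.5, 261.9], 'conf': 0.69}]
top dish [287.4, 189.2] 0.62 [669. 124.   0.]
   ext [{'extent': [277.4, 177.8, 293.7, 196.7], 'conf': 0.77}]
top timer [159.6, 265.3] 0.61 [439. 525.   0.]
   ext [{'extent': [147.1, 257.1, 163.0, 276.7], 'conf': 0.84}]
top tape_roll [229.0, 192.7] 0.57 [664. 310.   0.]
   ext [{'extent': [221.7, 180.7, 242.0, 201.6], 'conf': 0.8}]
side plate [261.4, 207.0] 0.69 [666. 141.  18.]
side plate [360.5, 188.8] 0.57 [ 484. -172.   18.]
   ext [{'extent': [338.3, 170.4, 382.3, 198.0], 'conf': 0.69}]
side dish [305.8, 221.1] 0.73 [523.  83.   0.]
side dish [265.1, 207.9] 0.71 [670. 118.   0.]
   ext [{'extent': [252.7, 201.9, 272.4, 211.8], 'conf': 0.7}]
side timer [218.9, 315.1] 0.91 [439. 534.   0.]
   ext [{'extent': [207.1, 300.8, 236.1, 331.4], 'conf': 0.66}]
side tape_roll [228.4, 235.2] 0.77 [656. 299.   0.]
   ext [{'extent': [218.3, 226.1, 241.0, 242.6], 'conf': 0.6}]
[[ 374.59569635  400.59914349    0.        ]
 [ 371.02068861    3.39722467    0.        ]
 [ 371.46958012 -363.4744748     0.        ]]
```

View pics/top0c.png

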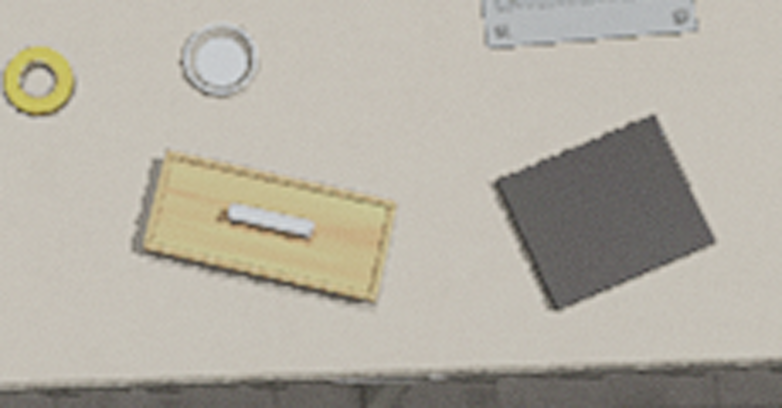

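Run:
```python
from h import *
st(); go((480,40,320),77)
```

```text
t 2.4 tcp [ 178.9 -572.7  231.3] rpy [-180.      0.     17.35] F [ 0.39  0.08 -0.77] gap 85.5 q [-77.5   7.5  85.3  -0.   87.3  -4.9]
t 2.4 shift [ 0.4701 -0.495  -0.0887] turn [-0.      0.     -1.0411] deg 59.6 dist mm 688.4
```

```bash
python3 -m crank '[[[0.2,-0.22,-0.08,0,0,-0.45],[0.2,-0.22,-0.08,0,0,-0.45],[0.2,-0.22,-0.08,0,0,-0.45],[0.2,-0.22,-0.08,0,0,-0.45],[0.47,-0.495,-0.089,0,0,-1.041],[0.47,-0.495,-0.089,0,0,-1.041],[0.47,-0.495,-0.089,0,0,-1.041],[0.47,-0.495,-0.089,0,0,-1.041],[0.47,-0.495,-0.089,0,0,-1.041],[0.47,-0.495,-0.089,0,0,-1.041]]]' 0
python3 - <<'E'
from h import *
st(); go((480,40,320),77)
E
```

```text
time: 3.65
tool_pos: [450.4, -17.6, 317.2]
tcp_rot: [179.9, 0.0, 77.0]
ft_force: [1.5, -0.6, -0.8]
finger_gap: 85.3
t 3.65 tcp [450.4 -17.6 317.2] rpy [179.92   0.    77.  ] F [ 1.53 -0.61 -0.78] gap 85.3 q [ -8.8 -17.2  99.7  -0.   97.4   4.2]
t 3.65 shift [ 0.0628  0.0158 -0.0027] turn [ 0.0015  0.     -0.    ] deg 0.1 dist mm 64.8
```

```bash
python3 -m crank '[[[0.063,0.016,-0.003,0.0015,0,0],[0.063,0.016,-0.003,0.0015,0,0],[0.063,0.016,-0.003,0.0015,0,0]]]' >/dev/null
python3 - <<'E'
from h import *
st(); c=r.get_calibration('wrist')
p,d=r.snapshot('wrist'); cv2.imwrite("pics/w1.png",p); np.savez("pics/w1.npz",d=d,T=c['cam_to_world'],K=c['mtx'])
for t in ("tray_handle","upper_tray","case","plate"):
    for q in r.landmark_of(t,'wrist')[:2]: print(t,q,np.round(toplane('wrist',[q['pixel']],{'tray_handle':65,'plate':18}.get(t,34),c)))
uv,P=cloud('wrist',d,c)
hb=(P[:,2]>55)&(P[:,2]<85)&(P[:,0]>400)&(P[:,0]<600)&(P[:,1]>20)&(P[:,1]<160); q=P[hb]; print(hb.sum(),q.mean(0),np.percentile(q[:,2],[10,50,90]))
print(np.percentile(P[:,2],[5,25,50,75,95]))
E
```

```text
t 4.03 tcp [480.   40.3 320. ] rpy [-1.7996e+02  4.0000e-02  7.7080e+01] F [-0.22  0.47  0.27] gap 85.3 q [ -1.3 -12.1  95.2  -0.   97.   11.6]
tray_handle {'pixel': [293.7, 135.6], 'conf': 0.77} [[508.  87.  65.]]
upper_tray {'pixel': [291.0, 130.8], 'conf': 0.75} [[506.  92.  34.]]
plate {'pixel': [334.2, 308.1], 'conf': 0.75} [[ 516. -197.   18.]]
728 [509.91849668  93.29978255  71.29357979] [70.07462187 71.39751489 72.46994136]
[-860.17134225   -1.25146244    1.09795164  100.51941266  413.75100733]
```

View pics/w1.png

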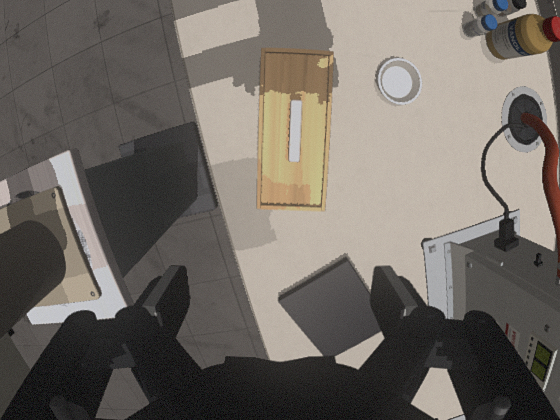

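Run:
```python
from h import *
z=np.load("pics/w1.npz"); c={'mtx':z['K'],'cam_to_world':z['T']}; d=z['d']
uv,P=cloud('wrist',d,c)
hb=(P[:,2]>66)&(P[:,2]<78)&(P[:,0]>400)&(P[:,0]<600)&(P[:,1]>20)&(P[:,1]<160); q=P[hb]
rc=cv2.minAreaRect(q[:,:2].astype(np.float32)); print('bar',rc, cv2.boxPoints(rc))
w=q[:,:2]-q[:,:2].mean(0); e=np.linalg.svd(w,full_matrices=False)[2][0]; print('axis deg',np.degrees(np.arctan2(e[1],e[0])))
rm=(P[:,2]>41)&(P[:,2]<52)&(P[:,0]>400)&(P[:,0]<600)&(P[:,1]>-60)&(P[:,1]<240); q=P[rm]
rc=cv2.minAreaRect(q[:,:2].astype(np.float32)); print('rim',rm.sum(),rc, np.percentile(q[:,2],[10,50,90]))
fl=(P[:,2]>30)&(P[:,2]<41)&(P[:,0]>400)&(P[:,0]<600)&(P[:,1]>0)&(P[:,1]<180); print('floor',np.median(P[fl,2]),fl.sum(), P[fl][:,:2].mean(0))
pl=(P[:,2]>14)&(P[:,2]<23)&(P[:,0]>400)&(P[:,0]<640)&(P[:,1]<-80)&(P[:,1]>-320); q=P[pl]; print('plate',pl.sum(),cv2.minAreaRect(q[:,:2].astype(np.float32)), np.median(q[:,2]))
```

```text
bar ((510.3255615234375, 93.69476318359375), (75.44660186767578, 14.281949043273926), 74.68331909179688) [[493.47348   59.197685]
 [507.24814   55.425056]
 [527.1776   128.19183 ]
 [513.40295  131.96448 ]]
axis deg -104.90740750642179
rim 2651 ((509.9919738769531, 93.44904327392578), (213.14556884765625, 93.01748657226562), 75.16414642333984) [41.25618295 46.14542727 47.50391072]
floor 39.6258395274873 7449 [509.59619378  91.35569882]
plate 5705 ((518.2020263671875, -212.02166748046875), (130.24969482421875, 162.54518127441406), 20.693965911865234) 18.24158420919315
```

Run:
```python
from h import *
go((510.2,93.5,140),75.1)
```

```text
t 4.28 shift [0.0602 0.017  0.1804] turn [0.0003 0.0002 0.0309] deg 1.8 dist mm 190.9
```

```bash
python3 -m crank '[[[0.06,0.017,0.18,0,0,0.031],[0.06,0.017,0.18,0,0,0.031],[0.06,0.017,0.18,0,0,0.031],[0.06,0.017,0.18,0,0,0.031],[0.06,0.017,0.18,0,0,0.031],[0.06,0.017,0.18,0,0,0.031]]]' 0.5 >/dev/null
cat > look.py <<'E'
import sys
from h import *
def wsnap(name):
    c=r.get_calibration('wrist'); p,d=r.snapshot('wrist'); cv2.imwrite(f"pics/{name}.png",p); np.savez(f"pics/{name}.npz",d=d,T=c['cam_to_world'],K=c['mtx']); return c,p,d
def rect(P,zlo,zhi,x,y,ret=False):
    m=(P[:,2]>zlo)&(P[:,2]<zhi)&(P[:,0]>x[0])&(P[:,0]<x[1])&(P[:,1]>y[0])&(P[:,1]<y[1]); q=P[m]
    return m.sum(), cv2.minAreaRect(q[:,:2].astype(np.float32)), np.round(np.percentile(q[:,2],[10,50,90]),1)
E
python3 - <<'E'
from look import *
st(); c,p,d=wsnap('w2'); uv,P=cloud('wrist',d,c)
print(rect(P,66,78,(450,570),(40,150)))
print(rect(P,41,52,(400,620),(-60,240)))
print(r.landmark_of('tray_handle','wrist'), proj('wrist',[[510.2,93.5,65]],c))
E
```

```text
t 5.03 tcp [512.2  92.7 143.8] rpy [ 1.797e+02 -8.000e-02  7.504e+01] F [0.3  0.26 1.4 ] gap 42.5 q [  4.6  -1.8 104.1  -0.   77.3  19.6]
(np.int64(1983), ((510.0953063964844, 93.31822204589844), (75.86886596679688, 13.898480415344238), 74.7160873413086), array([70.4, 71.5, 72.4]))
(np.int64(5166), ((510.3435363769531, 93.08426666259766), (212.96705627441406, 92.87405395507812), 75.29566192626953), array([41.5, 46.3, 47.4]))
[{'pixel': [274.7, 223.7], 'conf': 0.59}] [[276.9091022  222.57868339]]
```

View pics/w2.png

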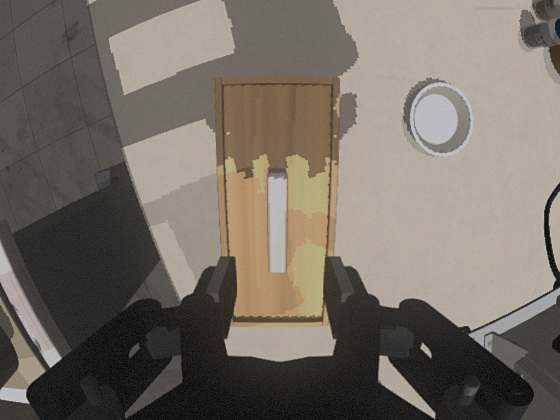

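Run:
```python
from h import *
go((510.2,93.3,47),75.0)
```

```text
t 5.12 shift [-0.0002 -0.0021  0.0961] turn [ 0.0046 -0.0013  0.0009] deg 0.3 dist mm 96.2
```

```bash
python3 -m crank '[[[0,-0.002,0.05,0.004,0,0],[0,-0.002,0.085,0.004,0,0],[0,-0.002,0.096,0.004,0,0],[0,-0.002,0.096,0.004,0,0],[0,-0.002,0.096,0.004,0,0]]]' && python3 -m crank '[[[0,0,0,0,0,0],[0,0,0,0,0,0],[0,0,0,0,0,0],[0,0,0,0,0,0],[0,0,0,0,0,0]]]' 1 90; python3 -c "
from h import *
st()"
```

```text
time: 5.75
tool_pos: [512.0, 93.5, 49.3]
tcp_rot: [179.8, -0.1, 75.0]
ft_force: [0.7, 0.7, 0.6]
finger_gap: 42.7
time: 6.38
tool_pos: [513.3, 93.7, 51.2]
tcp_rot: [179.6, -0.2, 75.0]
ft_force: [-2.1, 0.4, 7.5]
finger_gap: 12.0
t 6.38 tcp [513.3  93.7  51.2] rpy [179.65  -0.19  75.05] F [-2.05  0.43  7.54] gap 12.0 q [4.70e+00 4.60e+00 1.08e+02 1.00e-01 6.69e+01 1.96e+01]
```

```bash
python3 -m crank '[[[0,0,0,0,0,0],[0,0,0,0,0,0],[0,0,0,0,0,0]]]'
python3 - <<'E'
from look import *
st(); c,p,d=wsnap('w3')
E
```

```text
time: 6.75
tool_pos: [513.3, 93.7, 51.2]
tcp_rot: [179.6, -0.2, 75.1]
ft_force: [-1.5, -0.6, -0.4]
finger_gap: 11.8
t 6.75 tcp [513.3  93.7  51.2] rpy [179.65  -0.19  75.05] F [-1.53 -0.56 -0.44] gap 11.8 q [4.70e+00 4.60e+00 1.08e+02 1.00e-01 6.69e+01 1.96e+01]
```

View pics/w3.png

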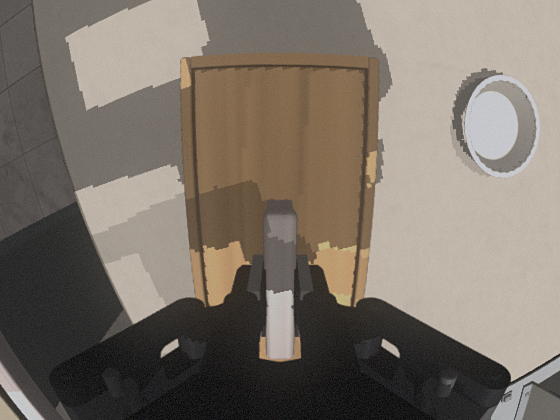

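```bash
python3 -m crank '[[[0,0,-0.01,0,0,0],[0,0,-0.02,0,0,0],[0,0,-0.04,0,0,0],[0,0,-0.05,0,0,0],[0,0,-0.05,0,0,0]]]'
python3 - <<'E'
from h import *
st(); go((465,315,110),90)
print(np.round(toplane('top',[(207,232),(207,172),(132,232)],0)))
E
```

```text
time: 7.42
tool_pos: [513.9, 93.7, 102.5]
tcp_rot: [179.5, -0.2, 75.1]
ft_force: [0.5, 0.2, -4.2]
finger_gap: 12.2
t 7.42 tcp [513.9  93.7 102.5] rpy [179.52  -0.24  75.05] F [ 0.54  0.19 -4.15] gap 12.2 q [4.700e+00 8.000e-01 1.062e+02 1.000e-01 7.260e+01 1.960e+01]
t 7.42 shift [ 0.2012 -0.1042 -0.0076] turn [ 0.0089 -0.003  -0.2609] deg 15.0 dist mm 226.7
[[539. 379.   0.]
 [735. 380.   0.]
 [547. 614.   0.]]
```

```bash
python3 -m crank '[[[0.04,-0.02,0,0.009,-0.003,-0.05],[0.09,-0.045,0,0.009,-0.003,-0.12],[0.14,-0.07,0,0.009,-0.003,-0.18],[0.19,-0.095,0,0.009,-0.003,-0.24],[0.201,-0.104,0,0.009,-0.003,-0.261],[0.201,-0.104,0,0.009,-0.003,-0.261],[0.201,-0.104,0,0.009,-0.003,-0.261]]]'
python3 - <<'E'
from look import *
st(); go((465,315,40),90)
c,p,d=wsnap('w4'); p2,_=r.snapshot('side'); cv2.imwrite('pics/s4.png',p2)
E
```

```text
time: 8.3
tool_pos: [465.4, 313.3, 101.9]
tcp_rot: [-180.0, 0.1, 89.9]
ft_force: [0.6, 0.0, -3.4]
finger_gap: 12.0
t 8.3 tcp [465.4 313.3 101.9] rpy [-1.7996e+02  6.0000e-02  8.9920e+01] F [ 0.62  0.04 -3.42] gap 12.0 q [28.7  7.2 99.4 -0.  73.4 28.8]
t 8.3 shift [ 0.0017 -0.0004  0.0619] turn [-0.0007  0.001  -0.0014] deg 0.1 dist mm 61.9
```

View pics/s4.png

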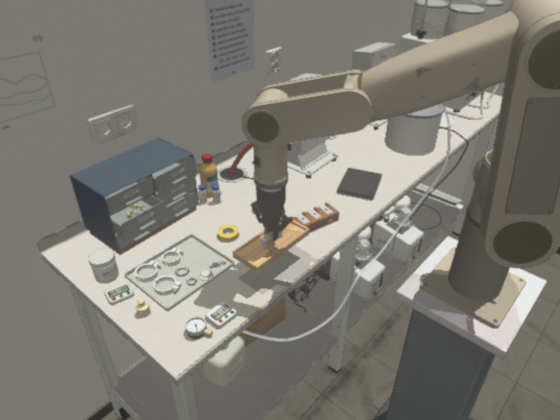

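View pics/w4.png

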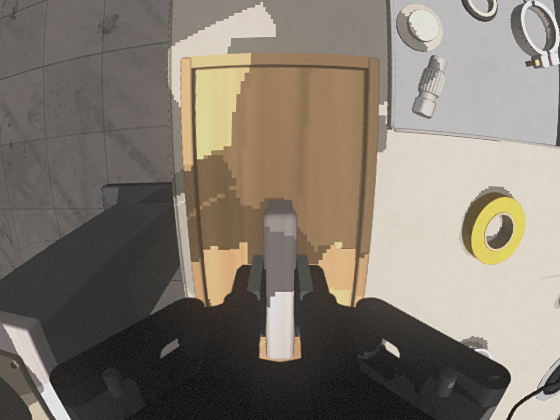

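```bash
python3 -m crank '[[[0,0,0.03,0,0,0],[0,0,0.055,0,0,0],[0,0,0.065,0,0,0],[0,0,0.07,0,0,0],[0,0,0.073,0,0,0],[0,0,0.073,0,0,0]]]'; python3 -c "
from h import *
st()"
```

```text
time: 9.15
tool_pos: [466.2, 313.5, 29.9]
tcp_rot: [180.0, -0.0, 89.9]
ft_force: [-0.1, -0.0, -3.7]
finger_gap: 12.1
t 9.15 tcp [466.2 313.5  29.9] rpy [179.96  -0.    89.88] F [-0.1  -0.02 -3.73] gap 12.1 q [ 28.7  12.5 101.7  -0.   65.7  28.8]
```

```bash
python3 -m crank '[[[0,0,0.002,0,0,0],[0,0,0.004,0,0,0],[0,0,0.005,0,0,0],[0,0,0.005,0,0,0]]]'; python3 -c "
from h import *
st()"
```

```text
time: 9.65
tool_pos: [466.3, 313.6, 25.3]
tcp_rot: [180.0, -0.0, 89.9]
ft_force: [-1.7, -1.2, 1.7]
finger_gap: 11.9
t 9.65 tcp [466.3 313.6  25.3] rpy [ 1.7995e+02 -1.0000e-02  8.9880e+01] F [-1.65 -1.18  1.7 ] gap 11.9 q [ 28.7  12.9 101.8  -0.   65.2  28.8]
```

```bash
python3 -m crank '[[[0,0,0,0,0,0],[0,0,0,0,0,0],[0,0,0,0,0,0],[0,0,0,0,0,0]]]' 0.5 && python3 -m crank '[[[0,0,-0.02,0,0,0],[0,0,-0.06,0,0,0],[0,0,-0.12,0,0,0],[0,0,-0.18,0,0,0],[0,0,-0.2,0,0,0],[0,0,-0.2,0,0,0]]]';  python3 - <<'E'
from look import *
st(); go((490,40,225),75.1)
c,p,d=wsnap('w5'); uv,P=cloud('wrist',d,c)
print(rect(P,8,27,(350,560),(160,450)), rect(P,40,60,(400,520),(250,380)))
E
```

```text
time: 10.15
tool_pos: [466.4, 313.6, 25.4]
tcp_rot: [179.9, -0.0, 89.9]
ft_force: [0.6, -0.2, 0.7]
finger_gap: 42.9
time: 10.9
tool_pos: [467.3, 314.2, 228.3]
tcp_rot: [179.7, -0.2, 89.9]
ft_force: [1.4, -0.3, -0.5]
finger_gap: 42.9
t 10.9 tcp [467.3 314.2 228.3] rpy [ 1.797e+02 -1.500e-01  8.988e+01] F [ 1.39 -0.27 -0.53] gap 42.9 q [28.7  1.5 91.8 -0.  86.3 28.8]
t 10.9 shift [-0.2741  0.0233  0.0027] turn [ 0.0049 -0.0033  0.258 ] deg 14.8 dist mm 275.1
(np.int64(14417), ((489.3039245605469, 305.2098388671875), (290.3355712890625, 139.8628387451172), 89.60723114013672), array([12.8, 14. , 20.4])) (np.int64(1000), ((465.6340026855469, 312.540771484375), (13.90306282043457, 76.6356430053711), 0.09494955837726593), array([44. , 45.5, 46.5]))
```

View pics/w5.png

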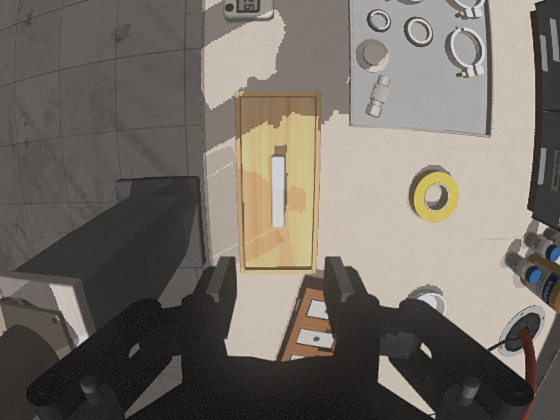

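```bash
python3 -m crank '[[[-0.27,0.023,0.003,0.005,-0.003,0.258],[-0.27,0.023,0.003,0.005,-0.003,0.258],[-0.27,0.023,0.003,0.005,-0.003,0.258],[-0.27,0.023,0.003,0.005,-0.003,0.258],[-0.27,0.023,0.003,0.005,-0.003,0.258],[-0.27,0.023,0.003,0.005,-0.003,0.258],[-0.27,0.023,0.003,0.005,-0.003,0.258]]]' 1;  python3 - <<'E'
from look import *
st()
c,p,d=wsnap('w6'); uv,P=cloud('wrist',d,c)
print(rect(P,30,38,(400,620),(-60,230)))
for t in ('block','case','ridge','press_line','grip_line'):
    for q in r.landmark_of(t,'wrist')[:5]: print(t,q,np.round(toplane('wrist',[q['pixel']],33.5 if t!='ridge' else 17.5,c)[0],1))
for t in ('block','case'):
    for q in r.look_for(t,'wrist')[:5]: print(t,q)
E
```

```text
time: 11.82
tool_pos: [487.8, 44.2, 220.9]
tcp_rot: [-179.7, 0.2, 75.1]
ft_force: [0.7, -0.3, 0.6]
finger_gap: -0.0
t 11.82 tcp [487.8  44.2 220.9] rpy [-1.7966e+02  1.6000e-01  7.5100e+01] F [ 0.69 -0.27  0.6 ] gap -0.0 q [-8.000e-01 -9.200e+00  1.028e+02 -1.000e-01  8.670e+01  1.410e+01]
(np.int64(9822), ((506.7121887207031, 93.93649291992188), (192.94058227539062, 65.25758361816406), 75.45195770263672), array([33.4, 34.5, 35.5]))
block {'pixel': [288.9, 116.2], 'conf': 0.97} [514.4 115.   33.5]
block {'pixel': [289.5, 161.5], 'conf': 0.69} [503.2  70.1  33.5]
block {'pixel': [289.2, 70.4], 'conf': 0.66} [526.6 160.3  33.5]
block {'pixel': [287.1, 201.3], 'conf': 0.55} [490.3  29.9  33.5]
case {'pixel': [288.3, 134.3], 'conf': 0.68} [509.1  97.4  33.5]
ridge {'pixel': [292.3, 138.4], 'conf': 0.75} [512.2  91.1  17.5]
press_line {'pixel': [316.0, 135.8], 'conf': 0.57} [535.9  89.   33.5]
press_line {'pixel': [419.0, 71.8], 'conf': 0.26} [661.4 132.4  33.5]
grip_line {'pixel': [277.2, 141.3], 'conf': 0.59} [496.4  93.3  33.5]
block {'extent': [264.1, 58.3, 312.4, 86.2], 'conf': 0.85}
block {'extent': [268.3, 103.9, 312.4, 128.9], 'conf': 0.84}
block {'extent': [266.0, 189.6, 312.9, 214.3], 'conf': 0.79}
block {'extent': [265.2, 148.7, 315.8, 173.9], 'conf': 0.73}
case {'extent': [252.1, 43.0, 326.5, 230.9], 'conf': 0.96}
case {'extent': [395.9, 43.2, 449.9, 97.6], 'conf': 0.35}
```

View pics/w6.png

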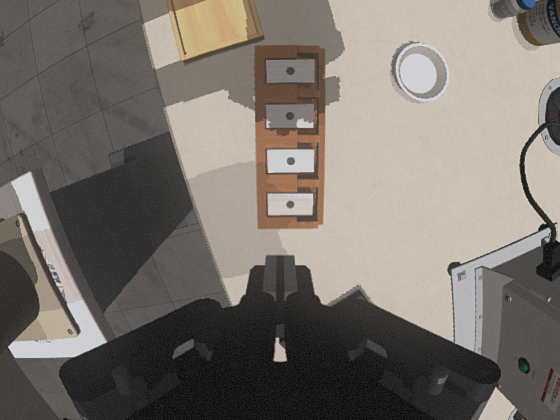

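```bash
cat > casefit.py <<'E'
from look import *
from scipy.optimize import least_squares
def dots(p,c,guess,z=33.5):
    g=cv2.cvtColor(p,cv2.COLOR_BGR2GRAY).astype(float); out=[]
    for q in guess:
        u,v=int(round(q[0])),int(round(q[1])); w=g[v-7:v+8,u-7:u+8]
        t=np.percentile(w,60); m=np.clip(t-25-w,0,None)
        yy,xx=np.mgrid[-7:8,-7:8]; k=(xx**2+yy**2)<36; m=m*k
        out.append((u+(m*xx).sum()/m.sum(), v+(m*yy).sum()/m.sum()))
    return np.array(out), toplane('wrist',out,z,c)
E
python3 - <<'E'
from casefit import *
z=np.load("pics/w6.npz"); c={'mtx':z['K'],'cam_to_world':z['T']}; d=z['d']; p=cv2.imread('pics/w6.png')
px,W=dots(p,c,[(288.9,116.2),(289.5,161.5),(289.2,70.4),(287.1,201.3)])
print(px,W)
loc=np.array([[-1,23],[-1,-23],[-1,69],[-1,-69]])
def f(a):
    R2=np.array([[np.cos(a[2]),-np.sin(a[2])],[np.sin(a[2]),np.cos(a[2])]]); return ((loc@R2.T+a[:2])-W[:,:2]).ravel()
s=least_squares(f,[510,93,-.25]); print(s.x[:2],np.degrees(s.x[2]),s.fun.reshape(-1,2).round(1))
# fingertips
tp=np.array([487.8,44.2,220.9]); RR=R.from_euler('xyz',[-179.66,.16,75.1],degrees=True)
for y in (-14.5,-11,-9,-7,0,7,9,11,14.5): print(y,proj('wrist',[tp+RR.apply([11,y,0]),tp+RR.apply([11,y,-19])],c).round(1).ravel())
cv2.imwrite('pics/w6c.png',cv2.resize(p[230:380,180:380],None,fx=4,fy=4))
cv2.imwrite('pics/w6d.png',cv2.resize(p[30:240,230:350],None,fx=2.8,fy=2.8))
E
```

```text
[[289.36176471 115.45955882]
 [290.42797386 160.65333333]
 [290.03508772  70.43184885]
 [289.29747107 203.49678526]] [[515.00421444 115.65787902  33.5       ]
 [504.38673512  70.66362788  33.5       ]
 [527.4141721  160.05161654  33.5       ]
 [491.90691254  26.95378536  33.5       ]]
[510.64496437  93.07678322] -14.770265986147214 [[ 0.5 -0.1]
 [-0.6  0.4]
 [-0.1  0. ]
 [ 0.2 -0.3]]
-14.5 [250.6 253.  246.9 270.9]
-11 [257.8 253.1 255.1 271. ]
-9 [262.  253.1 259.7 271. ]
-7 [266.1 253.1 264.4 271. ]
0 [280.7 253.1 280.8 271.1]
7 [295.2 253.1 297.2 271.1]
9 [299.4 253.1 301.8 271. ]
11 [303.5 253.1 306.5 271. ]
14.5 [310.7 253.1 314.6 270.9]
```

View pics/w6c.png

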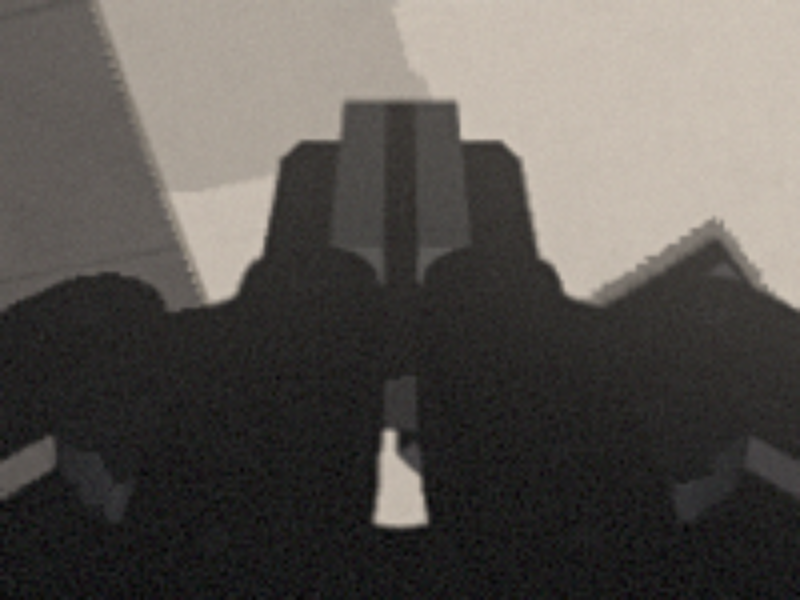

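View pics/w6d.png

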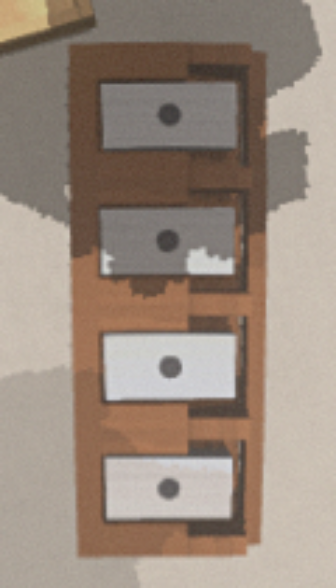

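```bash
cat > cf.py <<'E'
from casefit import *
C0=np.array([510.4,93.1]); YAW=-14.8
def cw(x,y):
    a=np.radians(YAW); return np.array([C0[0]+np.cos(a)*x-np.sin(a)*y, C0[1]+np.sin(a)*x+np.cos(a)*y])
def wc(p):
    a=np.radians(YAW); v=np.asarray(p)[:2]-C0; return np.array([np.cos(a)*v[0]+np.sin(a)*v[1], -np.sin(a)*v[0]+np.cos(a)*v[1]])
E
python3 - <<'E'
from cf import *
st(); go([*cw(26,69),60],75.2)
E
```

```text
t 12.22 tcp [488.7  44.1 222.6] rpy [-1.7984e+02  1.4000e-01  7.5150e+01] F [0.34 0.59 0.96] gap -0.0 q [-8.000e-01 -9.300e+00  1.027e+02 -1.000e-01  8.670e+01  1.410e+01]
t 12.22 shift [0.1224 0.0348 0.1622] turn [-0.0028  0.0024 -0.0009] deg 0.2 dist mm 206.2
```

```bash
python3 -m crank '[[[0.122,0.035,0.06,-0.003,0.002,0],[0.122,0.035,0.11,-0.003,0.002,0],[0.122,0.035,0.14,-0.003,0.002,0],[0.122,0.035,0.155,-0.003,0.002,0],[0.122,0.035,0.162,-0.003,0.002,0],[0.122,0.035,0.162,-0.003,0.002,0],[0.122,0.035,0.162,-0.003,0.002,0]]]' 1 >/dev/null;  python3 - <<'E'
from cf import *
st(); go([*cw(26,69),42],75.2)
E
```

```text
t 13.1 tcp [554.6 152.6  62.3] rpy [ 1.7982e+02 -5.0000e-02  7.5120e+01] F [ 0.06 -0.38  0.67] gap 0.1 q [10.3 11.8 98.8 -0.  69.2 25.2]
t 13.1 shift [ 0.0002 -0.0016  0.0203] turn [ 0.0031 -0.0009 -0.0014] deg 0.2 dist mm 20.3
```

```bash
python3 -m crank '[[[0,-0.002,0.01,0.003,0,-0.001],[0,-0.002,0.02,0.003,0,-0.001],[0,-0.002,0.02,0.003,0,-0.001],[0,-0.002,0.02,0.003,0,-0.001],[0,-0.002,0.02,0.003,0,-0.001]]]' >/dev/null;  python3 - <<'E'
from cf import *
st(); go([*cw(26,69),36],75.2); print(wc(r.sense()['tool_pos']))
E
```

```text
t 13.72 tcp [553.  153.1  42.5] rpy [ 1.7998e+02 -6.0000e-02  7.5180e+01] F [-0.54 -0.04 -0.62] gap 0.2 q [10.3 13.2 99.5  0.  67.3 25.1]
t 13.72 shift [0.0001 0.0002 0.0065] turn [ 0.0004 -0.001  -0.0004] deg 0.1 dist mm 6.5
[25.8313935  68.92454482]
```

Positioned at case x=25.8. Press slowly.

```bash
python3 -m crank '[[[0,0,0.005,0,0,0],[0,0,0.008,0,0,0],[0,0,0.009,0,0,0],[0,0,0.010,0,0,0],[0,0,0.011,0,0,0],[0,0,0.012,0,0,0]]]'; python3 -m crank '[[[0,0,0.001,0,0,0],[0,0,0.002,0,0,0],[0,0,0.003,0,0,0],[0,0,0.004,0,0,0]]]'
```

```text
time: 14.48
tool_pos: [553.0, 153.2, 30.6]
tcp_rot: [180.0, -0.1, 75.2]
ft_force: [-0.3, -0.5, -0.4]
finger_gap: -0.1
time: 14.98
tool_pos: [553.0, 153.2, 26.5]
tcp_rot: [180.0, -0.1, 75.2]
ft_force: [0.4, -0.1, -1.0]
finger_gap: 0.1
```

```bash
python3 -m crank '[[[0,0,0.001,0,0,0],[0,0,0.002,0,0,0],[0,0,0.002,0,0,0],[0,0,0.002,0,0,0]]]'; python3 -m crank '[[[0,0,-0.01,0,0,0],[-0.01,0,-0.05,0,0,0],[-0.02,0,-0.1,0,0,0],[-0.04,0,-0.12,0,0,0],[-0.04,0,-0.12,0,0,0]]]' >/dev/null
python3 - <<'E'
from cf import *
st(); c,p,d=wsnap('w7'); go([*cw(26,23),42],75.2)
E
```

```text
time: 15.48
tool_pos: [553.5, 153.2, 24.9]
tcp_rot: [179.9, -0.1, 75.2]
ft_force: [0.1, -0.2, 4.1]
finger_gap: 0.1
t 16.1 tcp [544.4 113.8 147.6] rpy [ 1.7969e+02 -1.7000e-01  7.5110e+01] F [ 0.78 -0.15 -0.28] gap -0.1 q [ 6.5  3.5 98.4  0.  77.8 21.4]
t 16.15 shift [-0.0062 -0.0008  0.1036] turn [ 0.0027 -0.0022 -0.0014] deg 0.2 dist mm 103.8
```

View pics/w7.png

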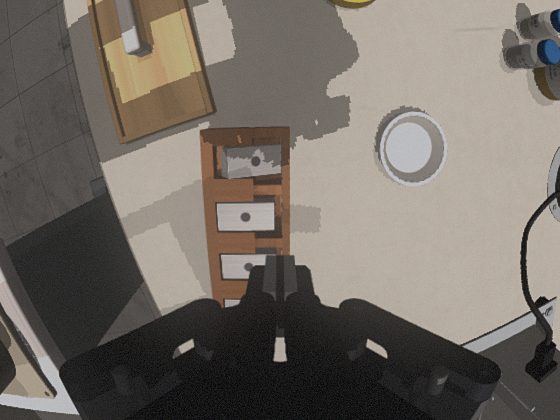

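```bash
python3 -m crank '[[[-0.006,-0.001,0.05,0.003,-0.002,0],[-0.006,-0.001,0.085,0.003,-0.002,0],[-0.006,-0.001,0.1,0.003,-0.002,0],[-0.006,-0.001,0.1,0.003,-0.002,0],[-0.006,-0.001,0.1,0.003,-0.002,0]]]' >/dev/null
python3 - <<'E'
from cf import *
st(); go([*cw(26,23),37],75.2)
E
```

```text
t 16.77 tcp [542.3 109.3  47. ] rpy [ 1.7991e+02 -6.0000e-02  7.5130e+01] F [ 0.56 -0.39  0.46] gap 0.2 q [  6.1   9.9 102.8   0.   67.2  20.9]
t 16.77 shift [-0.0008 -0.0007  0.01  ] turn [ 0.0016 -0.001  -0.0012] deg 0.1 dist mm 10.1
```

```bash
python3 -m crank '[[[-0.001,-0.001,0.006,0,0,0],[-0.001,-0.001,0.01,0,0,0],[-0.001,-0.001,0.01,0,0,0]]]' >/dev/null
python3 - <<'E'
from cf import *
st(); go([*cw(26,23),25],75.2);print(wc(r.sense()['tool_pos']))
E
```

```text
t 17.15 tcp [540.9 108.5  36.8] rpy [ 1.7993e+02 -5.0000e-02  7.5130e+01] F [-0.12 -0.12 -0.99] gap 0.1 q [  6.   10.5 103.3   0.   66.1  20.9]
t 17.15 shift [0.0003 0.0004 0.0118] turn [ 0.0013 -0.0009 -0.0012] deg 0.1 dist mm 11.8
[25.56902038 22.73352489]
```

```bash
python3 -m crank '[[[0,0.0005,0.002,0,0,0],[0,0.0005,0.004,0,0,0],[0,0.0005,0.005,0,0,0],[0,0.0005,0.007,0,0,0],[0,0.0005,0.009,0,0,0],[0,0.0005,0.0105,0,0,0],[0,0.0005,0.012,0,0,0],[0,0.0005,0.012,0,0,0]]]'; python3 -m crank '[[[0,0,-0.01,0,0,0],[-0.01,0,-0.05,0,0,0],[-0.03,0,-0.1,0,0,0],[-0.047,0,-0.12,0,0,0],[-0.047,0,-0.12,0,0,0]]]' >/dev/null
python3 - <<'E'
from cf import *
st(); c,p,d=wsnap('w8'); go([*cw(26,-23),46],75.2)
E
```

```text
time: 18.15
tool_pos: [541.8, 108.4, 25.1]
tcp_rot: [179.9, -0.1, 75.1]
ft_force: [0.3, -0.3, 1.4]
finger_gap: -0.3
t 18.77 tcp [530.6  62.  147.2] rpy [ 1.7967e+02 -1.2000e-01  7.5040e+01] F [-0.29  0.19  0.3 ] gap -0.0 q [  1.2   0.2 101.8   0.   77.7  16.1]
t 18.82 shift [ 0.0014 -0.0005  0.0991] turn [ 0.0026 -0.0015 -0.0025] deg 0.2 dist mm 99.1
```

View pics/w8.png

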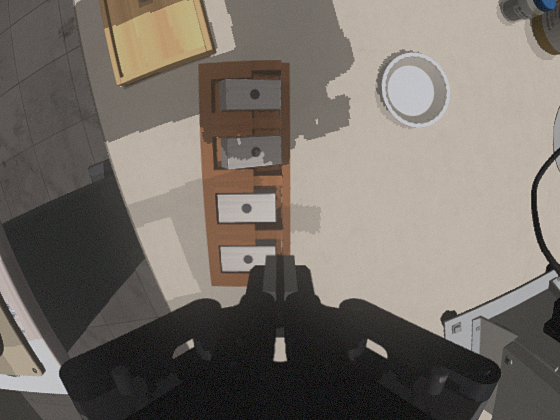

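```bash
python3 -m crank '[[[0.001,-0.001,0.05,0.003,-0.001,-0.002],[0.001,-0.001,0.085,0.003,-0.001,-0.002],[0.001,-0.001,0.099,0.003,-0.001,-0.002],[0.001,-0.001,0.099,0.003,-0.001,-0.002],[0.001,-0.001,0.099,0.003,-0.001,-0.002]]]' >/dev/null
python3 - <<'E'
from cf import *
st(); go([*cw(26,-23),37],75.2)
E
```

```text
t 19.45 tcp [530.2  64.1  47.4] rpy [ 1.7992e+02 -6.0000e-02  7.5180e+01] F [ 0.42 -0.37 -0.26] gap 0.2 q [  1.4   7.  105.9   0.   67.   16.2]
t 19.45 shift [-0.     -0.0005  0.0104] turn [ 0.0013 -0.0011 -0.0003] deg 0.1 dist mm 10.4
```

```bash
python3 -m crank '[[[0,0,0.006,0,0,0],[0,0,0.01,0,0,0],[0,0,0.01,0,0,0]]]' >/dev/null
python3 - <<'E'
from cf import *
st(); go([*cw(26,-23),25],75.2);print(wc(r.sense()['tool_pos']))
E
```

```text
t 19.82 tcp [530.   64.1  37.2] rpy [ 1.7994e+02 -6.0000e-02  7.5180e+01] F [-0.1   0.04  0.06] gap 0.1 q [  1.4   7.9 106.2   0.   65.9  16.2]
t 19.82 shift [ 0.     -0.0004  0.0122] turn [ 0.001  -0.001  -0.0004] deg 0.1 dist mm 12.2
[ 26.34648096 -23.01979954]
```

```bash
python3 -m crank '[[[0,0,0.002,0,0,0],[0,0,0.004,0,0,0],[0,0,0.005,0,0,0],[0,0,0.007,0,0,0],[0,0,0.009,0,0,0],[0,0,0.0105,0,0,0],[0,0,0.0122,0,0,0],[0,0,0.0122,0,0,0]]]'; python3 -m crank '[[[0,0,-0.01,0,0,0],[-0.01,0,-0.05,0,0,0],[-0.03,0,-0.1,0,0,0],[-0.047,0,-0.12,0,0,0],[-0.047,0,-0.12,0,0,0]]]' >/dev/null
python3 - <<'E'
from cf import *
st(); c,p,d=wsnap('w9'); go([*cw(26,-69),46],75.2)
E
```

```text
time: 20.82
tool_pos: [530.2, 64.1, 25.2]
tcp_rot: [179.9, -0.1, 75.2]
ft_force: [-0.6, 0.4, 1.2]
finger_gap: 0.3
t 21.45 tcp [519.6  17.7 148.1] rpy [ 1.7963e+02 -1.1000e-01  7.5100e+01] F [-0.93  0.54 -0.93] gap 0.2 q [ -3.7  -2.2 104.    0.   77.8  11.2]
t 21.5 shift [ 0.0009 -0.0014  0.1001] turn [ 0.0035 -0.0018 -0.0015] deg 0.2 dist mm 100.1
```

View pics/w9.png

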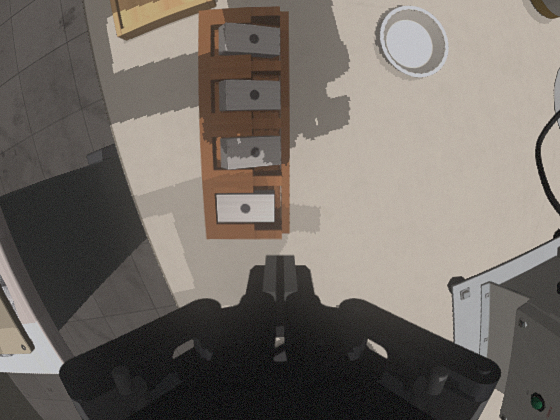

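Three tipped (dots at (254,38), (254,95), (255,152)); last one at (245,208).

```bash
python3 -m crank '[[[0.001,-0.001,0.05,0.003,-0.001,-0.002],[0.001,-0.001,0.085,0.003,-0.001,-0.002],[0.001,-0.001,0.1,0.003,-0.001,-0.002],[0.001,-0.001,0.1,0.003,-0.001,-0.002],[0.001,-0.001,0.1,0.003,-0.001,-0.002]]]' >/dev/null
python3 - <<'E'
from cf import *
st(); go([*cw(26,-69),37],75.2)
E
```

```text
t 22.12 tcp [519.3  19.9  47.4] rpy [ 1.7987e+02 -6.0000e-02  7.5240e+01] F [ 0.18 -0.21 -0.3 ] gap 0.0 q [ -3.5   4.9 108.2   0.   66.8  11.2]
t 22.12 shift [-0.0005 -0.0014  0.0104] turn [ 0.0022 -0.0011  0.0008] deg 0.2 dist mm 10.5
```

```bash
python3 -m crank '[[[-0.0005,-0.001,0.006,0.002,0,0],[-0.0005,-0.001,0.01,0.002,0,0],[-0.0005,-0.001,0.01,0.002,0,0]]]' >/dev/null
python3 - <<'E'
from cf import *
st(); go([*cw(26,-69),25],75.2);print(wc(r.sense()['tool_pos']))
E
```

```text
t 22.5 tcp [518.1  19.6  37.2] rpy [-1.800e+02 -6.000e-02  7.524e+01] F [ 0.01  0.42 -0.78] gap 0.1 q [-3.500e+00  5.700e+00  1.086e+02  1.000e-01  6.580e+01  1.120e+01]
t 22.5 shift [ 0.0001 -0.0002  0.0122] turn [-0.     -0.0011  0.0007] deg 0.1 dist mm 12.2
[ 26.22184641 -69.06639105]
```

```bash
python3 -m crank '[[[0,0,0.002,0,0,0],[0,0,0.004,0,0,0],[0,0,0.005,0,0,0],[0,0,0.007,0,0,0],[0,0,0.009,0,0,0],[0,0,0.0105,0,0,0],[0,0,0.0122,0,0,0],[0,0,0.0122,0,0,0]]]'; python3 -m crank '[[[0,0,-0.01,0,0,0],[0,0,-0.04,0,0,0],[0,0,-0.07,0,0,0],[0,0,-0.07,0,0,0]]]' >/dev/null
python3 - <<'E'
from cf import *
st(); go([*cw(-40,-40),200],-14.8)
E
```

```text
time: 23.5
tool_pos: [518.5, 19.6, 25.3]
tcp_rot: [180.0, -0.1, 75.2]
ft_force: [0.0, 1.0, 1.6]
finger_gap: -0.3
t 24.0 tcp [520.8  19.4  98.9] rpy [ 1.7963e+02 -1.4000e-01  7.5240e+01] F [-0.02 -0.55  0.33] gap 0.1 q [-3.500e+00  9.000e-01  1.064e+02  1.000e-01  7.230e+01  1.120e+01]
t 24.0 shift [ 0.0289 -0.0682 -0.1015] turn [ 0.0032 -0.007   1.5715] deg 90.0 dist mm 125.6
```

```bash
python3 - <<'E'
from cf import *
go([*cw(-45,0),200],-14.8)
E
python3 -m crank '[[[0.04,-0.03,-0.08,0,0,0.35],[0.06,-0.06,-0.1,0,0,0.8],[0.072,-0.062,-0.101,0.003,-0.007,1.571],[0.072,-0.062,-0.101,0.003,-0.007,1.571],[0.072,-0.062,-0.101,0.003,-0.007,1.571],[0.072,-0.062,-0.101,0.003,-0.007,1.571],[0.072,-0.062,-0.101,0.003,-0.007,1.571],[0.072,-0.062,-0.101,0.003,-0.007,1.571],[0.072,-0.062,-0.101,0.003,-0.007,1.571],[0.072,-0.062,-0.101,0.003,-0.007,1.571]]]' 1
python3 - <<'E'
from cf import *
st(); c,p,d=wsnap('w10'); uv,P=cloud('wrist',d,c)
for y in (69,23,-23,-69):
    L=np.array([wc(q) for q in P[(P[:,2]>36)&(P[:,2]<50)]]); Z=P[(P[:,2]>36)&(P[:,2]<50)][:,2]
    m=(abs(L[:,1]-y)<18)&(L[:,0]>-36)&(L[:,0]<15)
    if m.sum()>5: print(y,m.sum(),'zmax',Z[m].max(),'x',np.percentile(L[m,0],[2,98]),'y',np.percentile(L[m,1],[2,98]), 'x@zmax', L[m,0][Z[m]>Z[m].max()-2].mean())
for q in r.landmark_of('grip_line','wrist')[:2]: print(q, wc(toplane('wrist',[q['pixel']],34,c)[0]))
E
```

```text
t 24.0 shift [ 0.0689 -0.0732 -0.1014] turn [ 0.0032 -0.007   1.5715] deg 90.0 dist mm 142.8
time: 25.25
tool_pos: [478.0, 104.7, 198.9]
tcp_rot: [180.0, 0.1, -14.7]
ft_force: [-0.6, 0.6, 0.7]
finger_gap: -0.1
t 25.25 tcp [478.  104.7 198.9] rpy [ 1.7996e+02  6.0000e-02 -1.4740e+01] F [-0.63  0.58  0.75] gap -0.1 q [  6.4  -8.9 104.8  -0.   84.1 111.1]
69 513 zmax 45.20836653183045 x [-31.30996175   2.14672358] y [54.48580915 84.8393815 ] x@zmax -11.634453805597891
23 545 zmax 45.95606971403663 x [-33.4649233    3.46447893] y [10.49735992 36.21433048] x@zmax -11.566576507144744
-23 543 zmax 45.118035354648384 x [-28.41487912   2.59348873] y [-35.83002637 -11.16624177] x@zmax -11.029766586592995
-69 489 zmax 45.38516808072711 x [-27.12155523   2.3868874 ] y [-83.95266557 -57.01815609] x@zmax -10.765668459114515
{'pixel': [280.5, 167.4], 'conf': 0.61} [-9.76269037  3.53008   ]
{'pixel': [518.0, 97.4], 'conf': 0.57} [  81.45898467 -264.85494998]
```

View pics/w10.png

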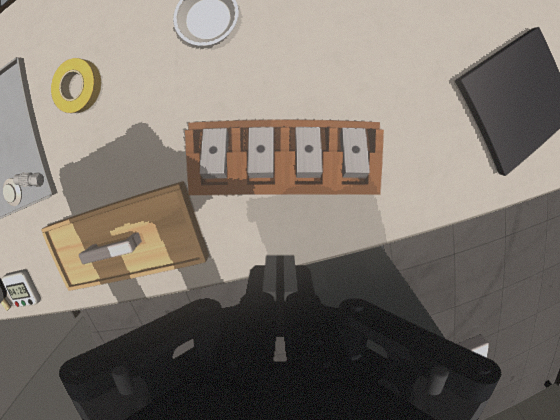

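Run:
```python
from cf import *
z=np.load("pics/w10.npz"); c={'mtx':z['K'],'cam_to_world':z['T']}; d=z['d']; uv,P=cloud('wrist',d,c)
print('plate',rect(P,13,24,(380,660),(-330,-90)))
L=np.array([wc(q) for q in P]); 
for y in (69,23,-23,-69):
    m=(P[:,2]>38)&(P[:,2]<47)&(abs(L[:,1]-y)<20)&(L[:,0]>-16)&(L[:,0]<-4); print(y,m.sum(),np.percentile(L[m,1],[3,50,97]))
go([*cw(-10,-69),75],-14.8)
```

```text
plate (np.int64(9092), ((518.5437622070312, -212.58702087402344), (131.24154663085938, 163.5045623779297), 21.220874786376953), array([17.2, 18.3, 19.3]))
69 304 [57.03138044 68.43452582 79.92799177]
23 306 [11.50869639 22.77397146 34.04774528]
-23 305 [-34.64364745 -23.21406746 -11.88676492]
-69 277 [-79.70214226 -68.76789982 -57.22084728]
t 25.35 shift [0.024  0.072  0.1242] turn [0.0005 0.0006 0.0023] deg 0.1 dist mm 145.6
```

```bash
python3 -m crank '[[[0.024,0.072,0.03,0,0,0.002],[0.024,0.072,0.07,0,0,0.002],[0.024,0.072,0.1,0,0,0.002],[0.024,0.072,0.12,0,0,0.002],[0.024,0.072,0.124,0,0,0.002],[0.024,0.072,0.124,0,0,0.002]]]' 0.5 >/dev/null
python3 - <<'E'
from cf import *
st(); go([*cw(-10,-69),35],-14.8); c,p,d=wsnap('w11'); cv2.imwrite('pics/w11c.png',cv2.resize(p[100:330,150:410],None,fx=2.5,fy=2.5))
E
```

```text
t 26.1 tcp [483.3  29.   75.6] rpy [ 1.7997e+02  3.0000e-02 -1.4740e+01] F [0.64 0.16 0.17] gap 42.7 q [ -2.6  -2.7 112.7  -0.   70.1 102.1]
t 26.1 shift [-0.0001  0.0001  0.0406] turn [0.0004 0.0005 0.0011] deg 0.1 dist mm 40.6
```

View pics/w11c.png

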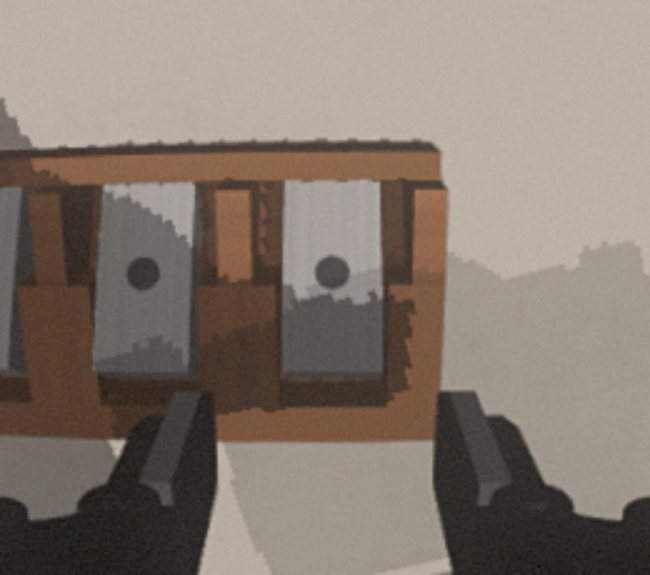

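```bash
python3 -m crank '[[[0,0,0.02,0,0,0.001],[0,0,0.032,0,0,0.001],[0,0,0.038,0,0,0.001],[0,0,0.0405,0,0,0.001],[0,0,0.0405,0,0,0.001]]]'
python3 - <<'E'
from cf import *
st(); go([*cw(-10,-69),35],-14.8)
E
python3 -m crank '[[[0,0,0,0,0,0],[0,0,0,0,0,0],[0,0,0,0,0,0],[0,0,0,0,0,0],[0,0,0,0,0,0]]]' 1 70
```

```text
time: 26.78
tool_pos: [484.0, 29.0, 35.9]
tcp_rot: [180.0, -0.1, -14.8]
ft_force: [0.1, 0.8, 0.4]
finger_gap: 42.8
t 26.77 tcp [484.   29.   35.9] rpy [ 1.7999e+02 -5.0000e-02 -1.4800e+01] F [0.11 0.8  0.43] gap 42.8 q [ -2.6   0.7 113.9  -0.   65.3 102.2]
t 26.77 shift [-0.0009  0.0003  0.0009] turn [ 0.0002 -0.0009  0.    ] deg 0.1 dist mm 1.3
time: 27.4
tool_pos: [484.3, 28.6, 36.6]
tcp_rot: [180.0, -0.1, -14.8]
ft_force: [-3.6, -3.5, 5.8]
finger_gap: 20.3
```

```bash
python3 -m crank '[[[0,0,0,0,0,0],[0,0,0,0,0,0]]]'; python3 -m crank '[[[0,0,-0.005,0,0,0],[0,0,-0.015,0,0,0],[0,0,-0.03,0,0,0],[0,0,-0.05,0,0,0],[0,0,-0.06,0,0,0],[0,0,-0.06,0,0,0]]]'
python3 - <<'E'
from cf import *
st(); c,p,d=wsnap('w12'); cv2.imwrite('pics/w12c.png',cv2.resize(p[100:380,100:460],None,fx=2,fy=2))
p,_=r.snapshot('side'); cv2.imwrite('pics/s12c.png',cv2.resize(p[150:300,220:420],None,fx=3.5,fy=3.5))
E
```

```text
time: 27.65
tool_pos: [484.3, 28.6, 36.6]
tcp_rot: [180.0, -0.1, -14.8]
ft_force: [-2.1, -2.4, 3.2]
finger_gap: 20.2
time: 28.4
tool_pos: [485.2, 28.6, 98.0]
tcp_rot: [180.0, -0.2, -14.8]
ft_force: [0.1, -0.3, -1.5]
finger_gap: 19.9
t 28.4 tcp [485.2  28.6  98. ] rpy [180.    -0.24 -14.79] F [ 0.12 -0.34 -1.47] gap 19.9 q [-2.600e+00 -4.400e+00  1.117e+02 -1.000e-01  7.250e+01  1.022e+02]
```

View pics/w12c.png

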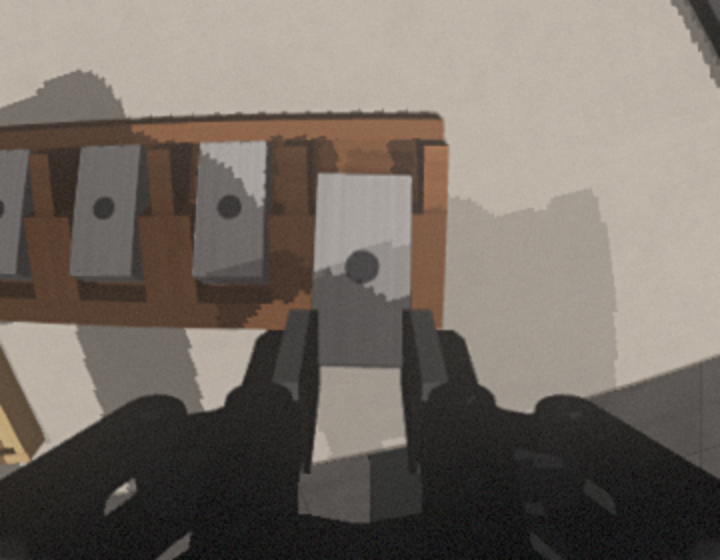

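View pics/s12c.png

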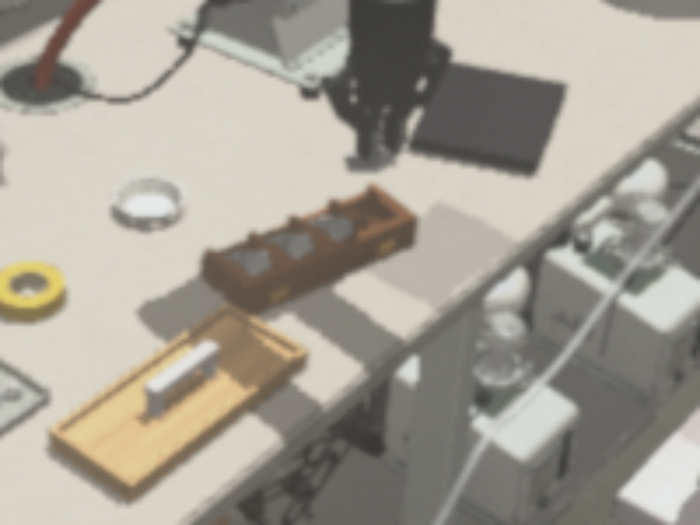

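```bash
cat > blk.py <<'E'
from cf import *
def held(P, p0, R0):
    """top face of held block in tool frame: plane normal tilt & extent"""
    L=R0.inv().apply(P-p0)
    m=(abs(L[:,1])<9.5)&(L[:,0]>-12)&(L[:,0]<50)&(L[:,2]>-14)&(L[:,2]<25)
    q=L[m]
    A=np.c_[q[:,0],np.ones(len(q))]; 
    for _ in range(4):
        s=np.linalg.lstsq(A,q[:,2],rcond=None)[0]; e=q[:,2]-A@s; k=abs(e)<2.0; q,A=q[k],A[k]
    print('n',len(q),'slope deg',np.degrees(np.arctan(s[0])),'z at x=0',s[1],'x ext',np.percentile(q[:,0],[1,99]), 'y ext',np.percentile(q[:,1],[1,99]))
    return s
E
python3 - <<'E'
from blk import *
p0,R0,s=pose()
z=np.load("pics/w12.npz"); c={'mtx':z['K'],'cam_to_world':z['T']}; uv,P=cloud('wrist',z['d'],c); held(P,p0,R0)
E
```

```text
n 3645 slope deg 30.780130618519053 z at x=0 -7.987640251297718 x ext [-1.55365128 38.69415688] y ext [-9.26648128  9.24393754]
```

```bash
cat >> cf.py <<'E'
PC=np.array([518.4,-212.3]); PY=21.0
def pw(x,y):
    a=np.radians(PY); return np.array([PC[0]+np.cos(a)*x-np.sin(a)*y, PC[1]+np.sin(a)*x+np.cos(a)*y])
def wp(p):
    a=np.radians(PY); v=np.asarray(p)[:2]-PC; return np.array([np.cos(a)*v[0]+np.sin(a)*v[1], -np.sin(a)*v[0]+np.cos(a)*v[1]])
def gor(p,T):
    p0,R0,s=pose(); sh=R0.inv().apply(np.asarray(p)-p0)/1000; rv=(R0.inv()*T).as_rotvec()
    print('t',round(s['time'],2),'shift',np.round(sh,4),'turn',np.round(rv,4),'deg',np.round(np.degrees(np.linalg.norm(rv)),1),'dist mm',np.round(np.linalg.norm(sh)*1000,1))
def tilt(yaw,deg): return R.from_euler('xyz',[180,0,yaw],degrees=True)*R.from_rotvec([0,np.radians(deg),0])
E
python3 - <<'E'
from cf import *
st(); gor([*pw(14.3,-35),90],tilt(21,30.8)); print(pw(14.3,-35))
E
```

```text
t 28.5 tcp [484.   28.7  96.3] rpy [ 1.7996e+02 -8.0000e-02 -1.4800e+01] F [ 0.28  0.32 -2.12] gap 19.9 q [-2.600e+00 -4.300e+00  1.118e+02 -1.000e-01  7.240e+01  1.022e+02]
t 28.5 shift [0.1269 0.2442 0.0067] turn [ 0.1689  0.5187 -0.6091] deg 46.9 dist mm 275.3
[ 544.29307833 -239.85065325]
```

```bash
python3 -m crank '[[[0.02,0.04,0,0.02,0.07,-0.08],[0.04,0.08,0,0.05,0.15,-0.18],[0.06,0.12,0,0.08,0.24,-0.28],[0.08,0.16,0,0.11,0.33,-0.39],[0.1,0.2,0,0.14,0.42,-0.5],[0.12,0.23,0.003,0.16,0.49,-0.58],[0.127,0.244,0.007,0.169,0.519,-0.609],[0.127,0.244,0.007,0.169,0.519,-0.609],[0.127,0.244,0.007,0.169,0.519,-0.609],[0.127,0.244,0.007,0.169,0.519,-0.609]]]'
python3 - <<'E'
from blk import *
st(); c,p,d=wsnap('w13'); gor([*pw(14.3,-35),50],tilt(21,30.8))
p0,R0,s=pose(); uv,P=cloud('wrist',d,c); held(P,p0,R0)
cv2.imwrite('pics/w13c.png',cv2.resize(p[60:400,60:500],None,fx=1.7,fy=1.7))
m=(P[:,2]>13)&(P[:,2]<24)&(P[:,0]>380)&(P[:,0]<660)&(P[:,1]<-90)&(P[:,1]>-330);print(np.median(P[m,2]))
E
```

```text
time: 29.75
tool_pos: [544.5, -238.5, 89.6]
tcp_rot: [-180.0, -30.8, 21.0]
ft_force: [0.1, -0.2, -2.2]
finger_gap: 19.9
t 29.75 tcp [ 544.5 -238.5   89.6] rpy [-179.97  -30.79   21.04] F [ 0.09 -0.2  -2.18] gap 19.9 q [-45.7  -0.2 114.5  33.9  57.4   6.7]
t 29.8 shift [-0.0211  0.0011  0.0338] turn [-0.0006 -0.      0.0011] deg 0.1 dist mm 39.8
n 3634 slope deg 31.301143899548872 z at x=0 -5.716929585825166 x ext [-1.74863059 38.29674883] y ext [-9.36304594  9.26103606]
18.783850678567774
```

View pics/w13c.png

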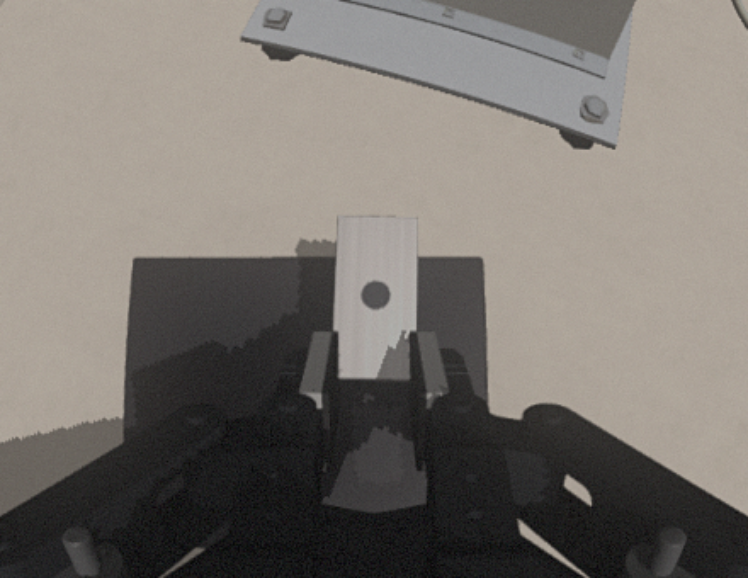

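```bash
python3 - <<'E'
from blk import *
gor([*pw(14.3,-35),33],tilt(21,31))
E
python3 -m crank '[[[-0.011,0.001,0.017,0,0.003,0.001],[-0.021,0.001,0.034,0,0.003,0.001],[-0.027,0.001,0.044,0,0.003,0.001],[-0.03,0.001,0.0485,0,0.003,0.001],[-0.03,0.001,0.0485,0,0.003,0.001]]]';python3 - <<'E'
from blk import *
gor([*pw(14.3,-35),29],tilt(21,31)); c,p,d=wsnap('w14'); p0,R0,s=pose(); uv,P=cloud('wrist',d,c); held(P,p0,R0)
E
```

```text
t 29.8 shift [-0.0298  0.0011  0.0484] turn [-0.0006  0.0035  0.0011] deg 0.2 dist mm 56.8
time: 30.42
tool_pos: [544.0, -239.6, 32.2]
tcp_rot: [-179.9, -31.0, 21.0]
ft_force: [-0.3, 0.6, -1.0]
finger_gap: 19.7
t 30.43 shift [-0.0015  0.0003  0.0029] turn [-0.0014  0.0008 -0.0006] deg 0.1 dist mm 3.2
n 3545 slope deg 31.086416616078704 z at x=0 -5.059469149599994 x ext [-2.15336501 37.96198891] y ext [-9.3276489   9.23518872]
```

```bash
cat >> blk.py <<'E'
def gap(P,p0,R0):
    L=R0.inv().apply(P-p0); m=(abs(L[:,1])<9)&(L[:,0]>-2)&(L[:,0]<36)&(L[:,2]>-14)&(L[:,2]<25)
    q=P[m]; h=q[:,2]; k=abs(h-np.median(h))<4; q=q[k]
    pl=(abs(L[:,1])>25)&(abs(L[:,1])<60)&(P[:,2]>10)&(P[:,2]<26)
    d=R0.apply([1,0,0]); d[2]=0; d/=np.linalg.norm(d); t=q[:,:2]@d[:2]; s=np.polyfit(t,q[:,2],1)
    n=np.array([-d[1],d[0]]); u=q[:,:2]@n; s2=np.polyfit(u,q[:,2],1)
    c=(t.min()+t.max())/2*d[:2]+np.median(u)*n
    print('block top z',np.median(q[:,2]).round(1),'pitch deg',np.degrees(s[0]).round(2),'roll',np.degrees(s2[0]).round(2),'len',(np.percentile(t,99.5)-np.percentile(t,.5)).round(1),'plate z',np.median(P[pl,2]).round(1),'centre plate frame',wp(c).round(1))
E
python3 - <<'E'
from blk import *
z=np.load("pics/w14.npz"); c={'mtx':z['K'],'cam_to_world':z['T']}; uv,P=cloud('wrist',z['d'],c); p0,R0,s=pose(); gap(P,p0,R0)
E
```

```text
block top z 37.2 pitch deg -0.46 roll -0.22 len 43.8 plate z 19.0 centre plate frame [ 31.7 -34.9]
```

```bash
python3 -m crank '[[[-0.0005,0,0.0009,0,0,0],[-0.001,0,0.0017,0,0,0],[-0.0012,0,0.0021,0,0,0],[-0.0012,0,0.0021,0,0,0]]]'
```

```text
time: 30.98
tool_pos: [544.4, -240.0, 30.6]
tcp_rot: [-180.0, -31.0, 21.0]
ft_force: [-0.4, -0.2, -1.5]
finger_gap: 20.2
```

```bash
python3 -m crank '[[[-0.0005,0,0.0009,0,0,0],[-0.0008,0,0.0013,0,0,0],[-0.0008,0,0.0013,0,0,0]]]'
```

```text
time: 31.35
tool_pos: [544.7, -240.2, 29.6]
tcp_rot: [-180.0, -31.0, 21.0]
ft_force: [-2.6, 0.4, 4.8]
finger_gap: 20.0
```

```bash
python3 -m crank '[[[0,0,0,0,0,0],[0,0,0,0,0,0],[0,0,0,0,0,0],[0,0,0,0,0,0]]]' 0.5;  python3 -m crank '[[[0.005,0,-0.01,0,0,0],[0.015,0,-0.03,0,0,0],[0.03,0,-0.06,0,0,0],[0.04,0,-0.08,0,0,0],[0.04,0,-0.08,0,0,0]]]'
python3 - <<'E'
from blk import *
st(); c,p,d=wsnap('w15');uv,P=cloud('wrist',d,c)
a=pw(32,-35); m=(np.hypot(P[:,0]-a[0],P[:,1]-a[1])<40)&(P[:,2]>28)&(P[:,2]<42); q=P[m]; rc=cv2.minAreaRect(q[:,:2].astype(np.float32)); print(rc, wp(rc[0]),np.percentile(q[:,2],[5,50,95]))
gor([*cw(-10,-23),75],R.from_euler('xyz',[180,0,-14.8],degrees=True))
cv2.imwrite('pics/w15c.png',cv2.resize(p[60:400,60:500],None,fx=1.7,fy=1.7))
E
```

```text
time: 31.85
tool_pos: [544.6, -240.1, 29.5]
tcp_rot: [-180.0, -31.0, 21.0]
ft_force: [-0.2, 1.0, -0.3]
finger_gap: 42.8
time: 32.48
tool_pos: [539.4, -244.1, 121.9]
tcp_rot: [179.7, -31.1, 21.2]
ft_force: [-0.0, -0.8, -0.1]
finger_gap: 42.3
t 32.48 tcp [ 539.4 -244.1  121.9] rpy [179.68 -31.13  21.17] F [-0.03 -0.85 -0.08] gap 42.3 q [-46.7  -3.4 114.   33.1  60.8   7.9]
((561.180419921875, -232.5537109375), (48.10923767089844, 24.090620040893555), 19.15707778930664) [ 32.68068182 -34.23959946] [33.60865583 34.69599308 35.81364866]
t 32.52 shift [ 0.0394 -0.3115  0.0754] turn [-0.1671 -0.525   0.6101] deg 47.1 dist mm 322.9
```

View pics/w15c.png

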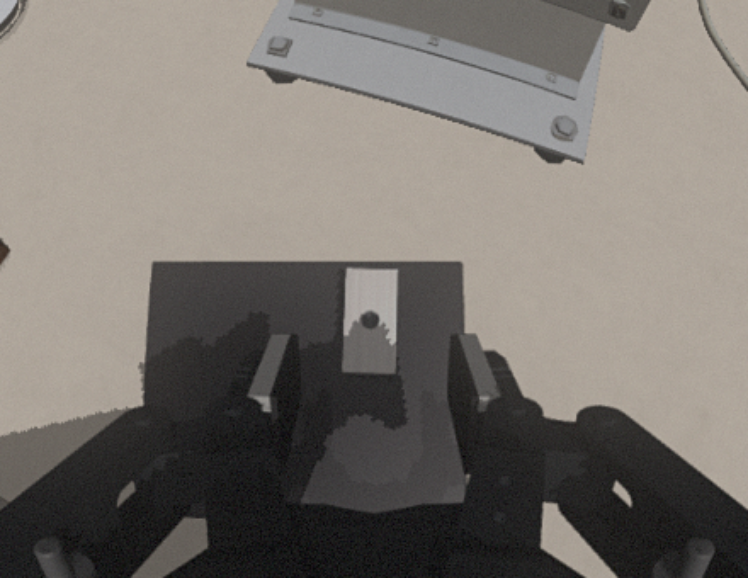

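```bash
python3 -m crank '[[[0.006,-0.05,0.012,-0.03,-0.08,0.1],[0.013,-0.1,0.024,-0.05,-0.16,0.2],[0.019,-0.15,0.036,-0.08,-0.25,0.3],[0.025,-0.2,0.048,-0.11,-0.33,0.4],[0.031,-0.25,0.06,-0.14,-0.42,0.5],[0.037,-0.29,0.07,-0.16,-0.5,0.58],[0.0394,-0.3115,0.0754,-0.167,-0.525,0.61],[0.0394,-0.3115,0.0754,-0.167,-0.525,0.61],[0.0394,-0.3115,0.0754,-0.167,-0.525,0.61],[0.0394,-0.3115,0.0754,-0.167,-0.525,0.61]]]' 0.5
python3 - <<'E'
from cf import *
st(); go([*cw(-10,-23),35],-14.8)
E
```

```text
time: 33.78
tool_pos: [494.7, 72.3, 74.8]
tcp_rot: [180.0, -0.0, -14.9]
ft_force: [0.3, -0.1, 0.3]
finger_gap: 42.8
t 33.77 tcp [494.7  72.3  74.8] rpy [180.    -0.   -14.86] F [ 0.33 -0.14  0.32] gap 42.8 q [  2.4  -0.2 110.3  -0.   70.  107.3]
t 33.77 shift [-0.0001 -0.0012  0.0398] turn [ 0.0001 -0.0001 -0.0011] deg 0.1 dist mm 39.9
```

```bash
python3 -m crank '[[[0,-0.001,0.02,0,0,-0.001],[0,-0.001,0.032,0,0,-0.001],[0,-0.001,0.038,0,0,-0.001],[0,-0.001,0.04,0,0,-0.001],[0,-0.001,0.04,0,0,-0.001]]]'; python3 -c "
from cf import *
print(wc(r.sense()['tool_pos']))"
python3 -m crank '[[[0,0,0,0,0,0],[0,0,0,0,0,0],[0,0,0,0,0,0],[0,0,0,0,0,0],[0,0,0,0,0,0],[0,0,0,0,0,0]]]' 1 70; python3 -m crank '[[[0,0,-0.005,0,0,0],[0,0,-0.015,0,0,0],[0,0,-0.03,0,0,0],[0,0,-0.05,0,0,0],[0,0,-0.06,0,0,0],[0,0,-0.06,0,0,0]]]'
python3 - <<'E'
from blk import *
c,p,d=wsnap('w16'); p0,R0,s=pose();uv,P=cloud('wrist',d,c);held(P,p0,R0);st();gor([*pw(14.3,35),90],tilt(21,31))
cv2.imwrite('pics/w16c.png',cv2.resize(p[60:400,60:500],None,fx=1.7,fy=1.7))
E
```

```text
time: 34.4
tool_pos: [495.2, 73.2, 35.2]
tcp_rot: [-180.0, -0.0, -14.8]
ft_force: [-0.2, 0.3, 0.3]
finger_gap: 42.6
[ -9.57470792 -23.14469423]
time: 35.15
tool_pos: [495.7, 73.1, 35.8]
tcp_rot: [-180.0, -0.1, -14.8]
ft_force: [-1.8, -1.9, 6.5]
finger_gap: 20.3
time: 35.9
tool_pos: [496.5, 73.2, 97.1]
tcp_rot: [-180.0, -0.2, -14.8]
ft_force: [-0.9, -0.8, -1.6]
finger_gap: 20.4
n 3680 slope deg 30.562045711834244 z at x=0 -7.811928353855556 x ext [-1.68191593 38.40506995] y ext [-9.34503295  9.24794864]
t 35.95 tcp [495.8  73.1  96.1] rpy [-1.7998e+02 -1.2000e-01 -1.4800e+01] F [ 0.78  0.25 -2.43] gap 20.5 q [  2.5  -1.7 109.3  -0.   72.3 107.3]
t 35.95 shift [0.0859 0.2334 0.0062] turn [ 0.1693  0.521  -0.6092] deg 46.9 dist mm 248.8
```

View pics/w16c.png

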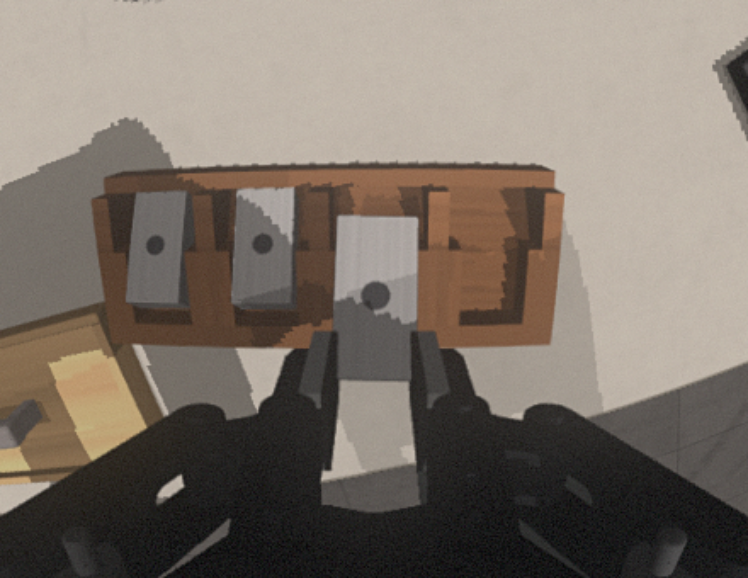

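```bash
python3 -m crank '[[[0.013,0.037,0,0.02,0.07,-0.08],[0.026,0.075,0,0.05,0.15,-0.18],[0.04,0.11,0,0.08,0.24,-0.28],[0.055,0.15,0,0.11,0.33,-0.39],[0.07,0.19,0,0.14,0.42,-0.5],[0.08,0.22,0.003,0.16,0.49,-0.58],[0.086,0.2335,0.006,0.169,0.521,-0.609],[0.086,0.2335,0.006,0.169,0.521,-0.609],[0.086,0.2335,0.006,0.169,0.521,-0.609],[0.086,0.2335,0.006,0.169,0.521,-0.609]]]'
python3 - <<'E'
from blk import *
c,p,d=wsnap('w17'); p0,R0,s=pose(); st(); uv,P=cloud('wrist',d,c); held(P,p0,R0); gap(P,p0,R0); gor([*pw(14.3,35),33],tilt(21,31))
E
```

```text
time: 37.2
tool_pos: [519.4, -173.4, 90.1]
tcp_rot: [-180.0, -31.0, 21.0]
ft_force: [-0.4, -0.1, -1.6]
finger_gap: 20.1
t 37.25 tcp [ 519.6 -173.4   90.3] rpy [-180.    -30.98   21.07] F [-0.07  0.02 -1.01] gap 20.6 q [-42.  -10.2 123.8  33.5  56.1  10.4]
n 3695 slope deg 30.798299530400136 z at x=0 -6.530906565073839 x ext [-1.49800228 38.5494681 ] y ext [-9.33305815  9.24155741]
block top z 95.9 pitch deg 0.02 roll 0.02 len 43.5 plate z 19.0 centre plate frame [30.7 35.7]
t 37.25 shift [-0.0301  0.0009  0.0488] turn [-0.0006  0.0004  0.001 ] deg 0.1 dist mm 57.3
```

```bash
python3 -m crank '[[[-0.011,0.001,0.017,0,0,0.001],[-0.021,0.001,0.034,0,0,0.001],[-0.028,0.001,0.046,0,0,0.001],[-0.031,0.001,0.0500,0,0,0.001],[-0.031,0.001,0.0500,0,0,0.001]]]'; python3 -m crank '[[[-0.0005,0,0.0009,0,0,0],[-0.0008,0,0.0015,0,0,0],[-0.0008,0,0.0015,0,0,0]]]'
```

```text
time: 37.88
tool_pos: [519.2, -174.4, 31.5]
tcp_rot: [-179.9, -31.0, 21.0]
ft_force: [-0.1, 0.1, -1.4]
finger_gap: 20.5
time: 38.25
tool_pos: [519.4, -174.5, 30.1]
tcp_rot: [-180.0, -31.0, 21.0]
ft_force: [0.5, 0.1, -0.2]
finger_gap: 20.6
```

```bash
python3 -m crank '[[[-0.0003,0,0.0005,0,0,0],[-0.0006,0,0.0011,0,0,0],[-0.0006,0,0.0011,0,0,0]]]'
```

```text
time: 38.62
tool_pos: [519.6, -174.7, 29.0]
tcp_rot: [-180.0, -31.0, 21.0]
ft_force: [-0.7, -0.3, -0.8]
finger_gap: 20.8
```

```bash
python3 -m crank '[[[-0.0003,0,0.0005,0,0,0],[-0.0005,0,0.0008,0,0,0],[-0.0005,0,0.0008,0,0,0]]]'
```

```text
time: 39.0
tool_pos: [520.0, -174.8, 28.8]
tcp_rot: [180.0, -31.0, 21.0]
ft_force: [-3.7, 1.5, 6.1]
finger_gap: 20.5
```

```bash
python3 -m crank '[[[0,0,0,0,0,0],[0,0,0,0,0,0],[0,0,0,0,0,0],[0,0,0,0,0,0]]]' 0.5;  python3 -m crank '[[[0.005,0,-0.01,0,0,0],[0.015,0,-0.03,0,0,0],[0.03,0,-0.06,0,0,0],[0.04,0,-0.08,0,0,0],[0.04,0,-0.08,0,0,0]]]'
cat >> blk.py <<'E'
def placed(P,bx,by):
    a=pw(bx,by); m=(np.hypot(P[:,0]-a[0],P[:,1]-a[1])<36)&(P[:,2]>28)&(P[:,2]<42); q=P[m]; rc=cv2.minAreaRect(q[:,:2].astype(np.float32)); print('placed',m.sum(),np.round(rc[1],1),rc[2],'plate frame', wp(rc[0]).round(1),np.percentile(q[:,2],[5,50,95]).round(1))
E
python3 - <<'E'
from blk import *
st(); c,p,d=wsnap('w18');uv,P=cloud('wrist',d,c); placed(P,32,35); placed(P,32,-35)
gor([*cw(-10,23),75],R.from_euler('xyz',[180,0,-14.8],degrees=True))
cv2.imwrite('pics/w18c.png',cv2.resize(p[60:400,60:500],None,fx=1.7,fy=1.7))
p,_=r.snapshot('side'); cv2.imwrite('pics/s18c.png',cv2.resize(p[150:300,220:420],None,fx=3.5,fy=3.5))
E
```

```text
time: 39.5
tool_pos: [520.0, -174.8, 28.7]
tcp_rot: [180.0, -31.0, 21.0]
ft_force: [-0.1, -0.4, -0.5]
finger_gap: 43.1
time: 40.12
tool_pos: [514.8, -178.7, 121.0]
tcp_rot: [179.7, -31.2, 21.2]
ft_force: [-0.4, 0.4, -0.6]
finger_gap: 42.7
t 40.12 tcp [ 514.8 -178.7  121. ] rpy [179.67 -31.18  21.19] F [-0.36  0.39 -0.61] gap 42.7 q [-43.  -13.5 123.1  32.5  59.7  11.9]
placed 1938 [48.1 24. ] 19.229263305664062 plate frame [32.8 35.6] [33.5 34.7 35.8]
placed 1762 [48.4 25. ] 20.106740951538086 plate frame [ 33.1 -34.1] [33.  34.6 35.7]
t 40.17 shift [ 0.0625 -0.2789  0.0885] turn [-0.1672 -0.5257  0.6105] deg 47.1 dist mm 299.2
```

View pics/w18c.png

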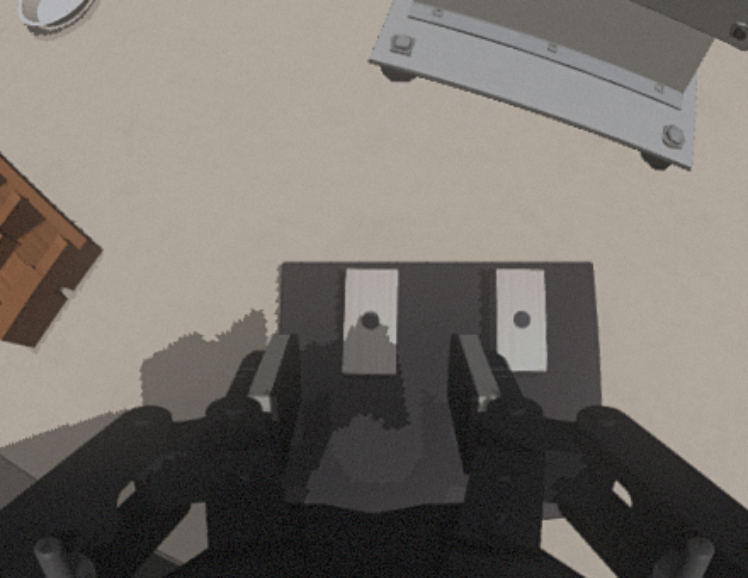

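View pics/s18c.png

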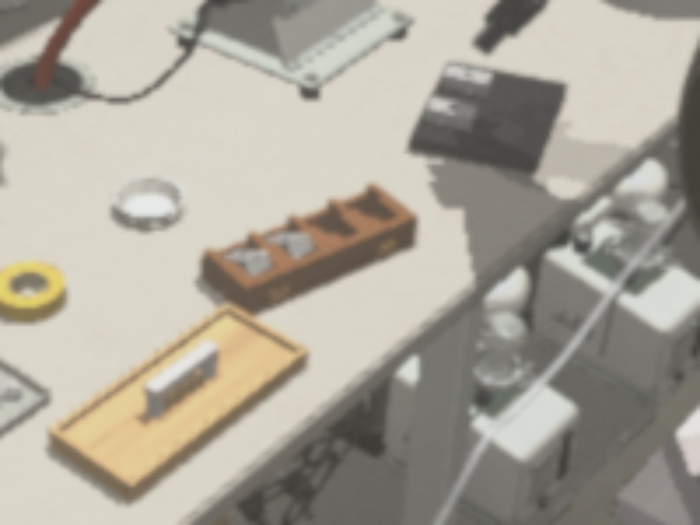

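Two blocks flat on the plate, tray unmoved. Third block (y=+23).

```bash
python3 -m crank '[[[0.009,-0.045,0.013,-0.03,-0.08,0.1],[0.02,-0.09,0.026,-0.05,-0.16,0.2],[0.03,-0.135,0.042,-0.08,-0.25,0.3],[0.04,-0.18,0.056,-0.11,-0.33,0.4],[0.05,-0.225,0.07,-0.14,-0.42,0.5],[0.058,-0.26,0.082,-0.16,-0.5,0.58],[0.0625,-0.279,0.0885,-0.167,-0.526,0.61],[0.0625,-0.279,0.0885,-0.167,-0.526,0.61],[0.0625,-0.279,0.0885,-0.167,-0.526,0.61],[0.0625,-0.279,0.0885,-0.167,-0.526,0.61]]]' 0.5
python3 - <<'E'
from cf import *
st(); go([*cw(-10,23),35],-14.8)
E
```

```text
time: 41.48
tool_pos: [505.5, 117.6, 73.8]
tcp_rot: [-180.0, 0.1, -14.8]
ft_force: [-0.2, -1.1, -0.5]
finger_gap: 42.8
t 41.48 tcp [505.5 117.6  73.8] rpy [-1.7996e+02  1.5000e-01 -1.4820e+01] F [-0.25 -1.13 -0.51] gap 42.8 q [7.400e+00 2.900e+00 1.072e+02 1.000e-01 7.000e+01 1.121e+02]
t 41.48 shift [ 0.0011 -0.0006  0.0388] turn [-0.0008  0.0026 -0.0003] deg 0.2 dist mm 38.8
```

```bash
python3 -m crank '[[[0.001,-0.0005,0.02,0,0.002,0],[0.001,-0.0005,0.032,0,0.002,0],[0.001,-0.0005,0.037,0,0.002,0],[0.001,-0.0005,0.039,0,0.002,0],[0.001,-0.0005,0.039,0,0.002,0]]]'; python3 -c "
from cf import *
print(wc(r.sense()['tool_pos']))"
python3 -m crank '[[[0,0,0,0,0,0],[0,0,0,0,0,0],[0,0,0,0,0,0],[0,0,0,0,0,0],[0,0,0,0,0,0],[0,0,0,0,0,0]]]' 1 70; python3 -m crank '[[[0,0,-0.005,0,0,0],[0,0,-0.015,0,0,0],[0,0,-0.03,0,0,0],[0,0,-0.05,0,0,0],[0,0,-0.06,0,0,0],[0,0,-0.06,0,0,0]]]'
python3 - <<'E'
from blk import *
c,p,d=wsnap('w19'); p0,R0,s=pose();uv,P=cloud('wrist',d,c);held(P,p0,R0);st();gor([*pw(-49.7,-35),90],tilt(21,31))
cv2.imwrite('pics/w19c.png',cv2.resize(p[60:400,60:500],None,fx=1.7,fy=1.7))
E
```

```text
time: 42.1
tool_pos: [506.8, 117.8, 35.1]
tcp_rot: [-179.9, 0.0, -14.8]
ft_force: [-0.4, 0.7, -0.1]
finger_gap: 43.2
[-9.8416745  22.96903903]
time: 42.85
tool_pos: [507.1, 117.7, 35.8]
tcp_rot: [-180.0, -0.0, -14.8]
ft_force: [-2.3, -2.9, 6.3]
finger_gap: 20.6
time: 43.6
tool_pos: [508.0, 117.8, 97.2]
tcp_rot: [-179.9, -0.2, -14.8]
ft_force: [0.3, -0.4, -2.4]
finger_gap: 20.5
n 3683 slope deg 30.53944614105335 z at x=0 -7.811859918384355 x ext [-1.71778197 38.3701317 ] y ext [-9.31258936  9.26002476]
t 43.65 tcp [507.3 117.7  96.2] rpy [-1.7993e+02 -9.0000e-02 -1.4810e+01] F [-0.41  0.3  -2.22] gap 20.5 q [  7.4   1.4 106.3   0.   72.3 112.2]
t 43.65 shift [0.0753 0.3737 0.0058] turn [ 0.1683  0.5213 -0.6097] deg 47.0 dist mm 381.2
```

View pics/w19c.png

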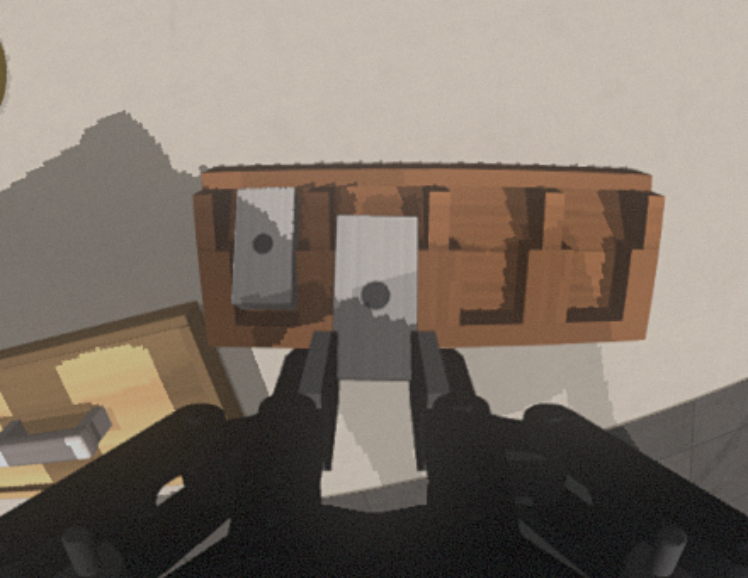

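```bash
python3 -m crank '[[[0.01,0.048,0,0.02,0.07,-0.08],[0.02,0.1,0,0.05,0.15,-0.18],[0.03,0.15,0,0.08,0.24,-0.28],[0.04,0.2,0,0.1,0.31,-0.36],[0.05,0.25,0.002,0.12,0.38,-0.44],[0.06,0.3,0.003,0.14,0.44,-0.52],[0.07,0.345,0.005,0.16,0.49,-0.58],[0.075,0.374,0.006,0.168,0.521,-0.61],[0.075,0.374,0.006,0.168,0.521,-0.61],[0.075,0.374,0.006,0.168,0.521,-0.61]]]'
python3 - <<'E'
from blk import *
c,p,d=wsnap('w20'); p0,R0,s=pose(); st(); uv,P=cloud('wrist',d,c); held(P,p0,R0); gap(P,p0,R0); gor([*pw(-49.7,-35),31],tilt(21,31))
E
```

```text
time: 44.9
tool_pos: [483.6, -262.2, 88.7]
tcp_rot: [-179.8, -30.9, 20.9]
ft_force: [0.4, 0.9, -2.0]
finger_gap: 20.6
t 44.95 tcp [ 483.9 -261.7   89. ] rpy [-179.89  -30.93   20.98] F [-0.03 -0.05 -0.94] gap 20.3 q [-53.3  -4.7 119.   34.3  61.4  -0. ]
n 3709 slope deg 30.825815243715333 z at x=0 -6.407997761623816 x ext [-1.81591854 38.21474714] y ext [-9.35752273  9.20308288]
block top z 94.6 pitch deg -0.03 roll -0.14 len 43.9 plate z 18.9 centre plate frame [-33.2 -33.9]
t 44.95 shift [-0.0297  0.0013  0.0499] turn [-0.0017  0.0013 -0.0003] deg 0.1 dist mm 58.1
```

```bash
python3 -m crank '[[[-0.011,0.001,0.017,-0.001,0.001,0],[-0.021,0.001,0.034,-0.001,0.001,0],[-0.027,0.001,0.046,-0.001,0.001,0],[-0.03,0.001,0.0500,-0.001,0.001,0],[-0.03,0.001,0.0500,-0.001,0.001,0]]]'; python3 -m crank '[[[-0.0005,0,0.0009,0,0,0],[-0.001,0,0.0017,0,0,0],[-0.001,0,0.0017,0,0,0]]]'
```

```text
time: 45.58
tool_pos: [484.2, -262.2, 30.4]
tcp_rot: [-179.9, -31.0, 21.0]
ft_force: [-0.3, 1.0, -0.8]
finger_gap: 20.5
time: 45.95
tool_pos: [484.5, -262.6, 28.9]
tcp_rot: [-180.0, -31.0, 21.0]
ft_force: [1.3, -1.0, -0.3]
finger_gap: 20.5
```

```bash
python3 -m crank '[[[-0.0003,0,0.0005,0,0,0],[-0.0005,0,0.0008,0,0,0],[-0.0005,0,0.0008,0,0,0]]]'
```

```text
time: 46.32
tool_pos: [484.8, -262.8, 28.8]
tcp_rot: [-180.0, -31.0, 21.0]
ft_force: [-3.9, 1.2, 7.9]
finger_gap: 20.7
```

```bash
python3 -m crank '[[[0,0,0,0,0,0],[0,0,0,0,0,0],[0,0,0,0,0,0],[0,0,0,0,0,0]]]' 0.5;  python3 -m crank '[[[0.005,0,-0.01,0,0,0],[0.015,0,-0.03,0,0,0],[0.03,0,-0.06,0,0,0],[0.04,0,-0.08,0,0,0],[0.04,0,-0.08,0,0,0]]]'
python3 - <<'E'
from blk import *
st(); c,p,d=wsnap('w21');uv,P=cloud('wrist',d,c); placed(P,-32,-35); placed(P,32,-35); placed(P,32,35)
gor([*cw(-10,69),75],R.from_euler('xyz',[180,0,-14.8],degrees=True))
cv2.imwrite('pics/w21c.png',cv2.resize(p[60:400,60:500],None,fx=1.7,fy=1.7))
E
```

```text
time: 46.82
tool_pos: [484.8, -262.7, 28.7]
tcp_rot: [-180.0, -31.0, 21.0]
ft_force: [0.6, 0.1, -0.2]
finger_gap: 42.9
time: 47.45
tool_pos: [479.3, -266.8, 120.9]
tcp_rot: [179.7, -31.1, 21.2]
ft_force: [0.5, 0.5, -0.6]
finger_gap: 42.8
t 47.45 tcp [ 479.3 -266.8  120.9] rpy [179.67 -31.12  21.18] F [ 0.48  0.47 -0.62] gap 42.8 q [-54.3  -7.8 118.2  33.4  64.8   1.4]
placed 1935 [48. 24.] 19.531335830688477 plate frame [-31.5 -33.9] [33.5 34.7 35.8]
placed 1653 [49.1 24.2] 19.354642868041992 plate frame [ 32.8 -34.2] [33.3 34.7 35.7]
placed 1595 [49.2 24.9] 20.536203384399414 plate frame [32.9 35.3] [31.5 34.7 35.9]
t 47.5 shift [ 0.1411 -0.3857  0.1353] turn [-0.167  -0.5251  0.6104] deg 47.1 dist mm 432.4
```

View pics/w21c.png

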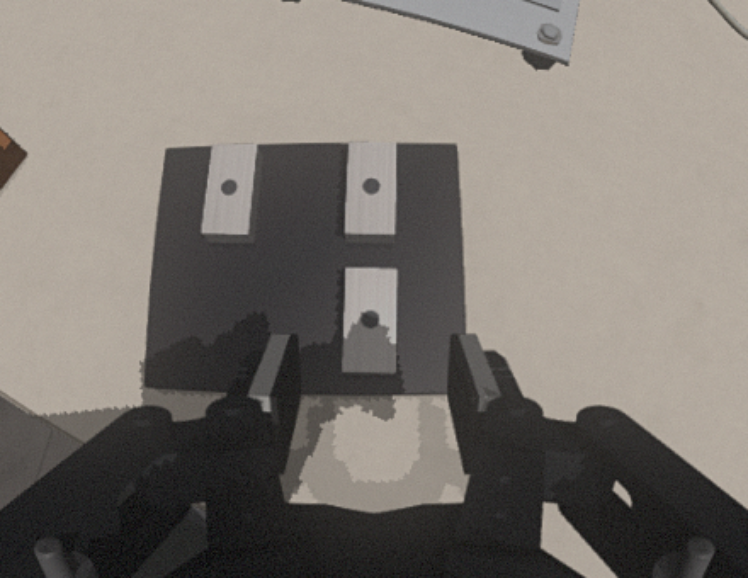

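```bash
python3 -m crank '[[[0.017,-0.045,0.013,-0.02,-0.06,0.07],[0.033,-0.09,0.028,-0.04,-0.12,0.14],[0.05,-0.14,0.045,-0.06,-0.19,0.22],[0.068,-0.19,0.063,-0.08,-0.26,0.3],[0.086,-0.24,0.08,-0.1,-0.33,0.38],[0.105,-0.29,0.098,-0.12,-0.4,0.46],[0.122,-0.335,0.115,-0.15,-0.47,0.54],[0.135,-0.37,0.129,-0.163,-0.51,0.59],[0.141,-0.386,0.135,-0.167,-0.525,0.61],[0.141,-0.386,0.135,-0.167,-0.525,0.61]]]' 0.5 >/dev/null
python3 -m crank '[[[0,0,0,0,0,0]]]' >/dev/null
python3 - <<'E'
from cf import *
st(); go([*cw(-10,69),35],-14.8)
E
```

```text
t 48.88 tcp [516.2 162.9  72.4] rpy [179.88   0.22 -14.6 ] F [-0.26  0.57 -0.57] gap 42.4 q [ 12.1   6.5 103.6  -0.   70.2 116.7]
t 48.88 shift [ 0.0024 -0.0001  0.0374] turn [0.0022 0.0038 0.0036] deg 0.3 dist mm 37.5
```

```bash
python3 -m crank '[[[0.002,0,0.02,0.002,0.004,0.004],[0.002,0,0.03,0.002,0.004,0.004],[0.002,0,0.036,0.002,0.004,0.004],[0.002,0,0.0375,0.002,0.004,0.004],[0.002,0,0.0375,0.002,0.004,0.004]]]'; python3 -c "
from cf import *
print(wc(r.sense()['tool_pos']))"
```

```text
time: 49.5
tool_pos: [518.3, 162.3, 35.3]
tcp_rot: [-180.0, -0.0, -14.8]
ft_force: [-0.5, 0.3, 0.7]
finger_gap: 42.7
[-10.01710203  68.92168361]
```

```bash
python3 -m crank '[[[0,0,0,0,0,0],[0,0,0,0,0,0],[0,0,0,0,0,0],[0,0,0,0,0,0],[0,0,0,0,0,0],[0,0,0,0,0,0]]]' 1 70; python3 -m crank '[[[0,0,-0.005,0,0,0],[0,0,-0.015,0,0,0],[0,0,-0.03,0,0,0],[0,0,-0.05,0,0,0],[0,0,-0.06,0,0,0],[0,0,-0.06,0,0,0]]]'
python3 - <<'E'
from blk import *
c,p,d=wsnap('w22'); p0,R0,s=pose();uv,P=cloud('wrist',d,c);held(P,p0,R0);st();gor([*pw(-49.7,35),90],tilt(21,31))
cv2.imwrite('pics/w22c.png',cv2.resize(p[60:400,60:500],None,fx=1.7,fy=1.7))
E
```

```text
time: 50.25
tool_pos: [518.7, 162.2, 36.1]
tcp_rot: [-180.0, -0.1, -14.8]
ft_force: [-2.3, -2.4, 6.2]
finger_gap: 20.4
time: 51.0
tool_pos: [519.5, 162.5, 97.4]
tcp_rot: [-179.9, -0.2, -14.8]
ft_force: [0.0, 0.1, -1.8]
finger_gap: 20.5
n 3639 slope deg 30.5537466115353 z at x=0 -7.526904530064087 x ext [-1.8056403  38.24444593] y ext [-9.27850293  9.21080246]
t 51.05 tcp [518.8 162.3  96.4] rpy [-1.7997e+02 -1.3000e-01 -1.4820e+01] F [-0.83  1.17 -2.09] gap 20.5 q [ 12.    4.8 102.6  -0.   72.4 116.8]
t 51.05 shift [0.0346 0.363  0.0063] turn [ 0.1693  0.5207 -0.6096] deg 46.9 dist mm 364.7
```

View pics/w22c.png

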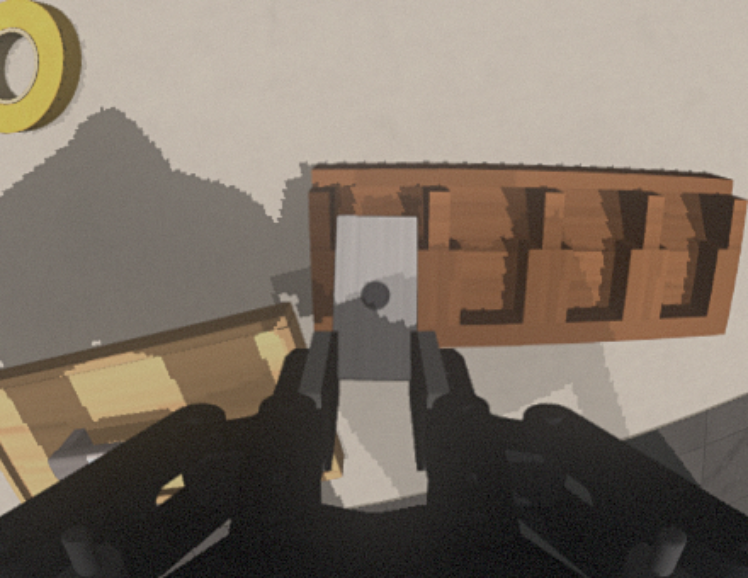

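```bash
python3 -m crank '[[[0.004,0.046,0,0.02,0.07,-0.08],[0.009,0.095,0,0.05,0.15,-0.18],[0.014,0.145,0,0.08,0.24,-0.28],[0.019,0.195,0,0.1,0.31,-0.36],[0.024,0.245,0.002,0.12,0.38,-0.44],[0.028,0.29,0.003,0.14,0.44,-0.52],[0.032,0.335,0.005,0.16,0.49,-0.58],[0.035,0.363,0.006,0.169,0.521,-0.61],[0.035,0.363,0.006,0.169,0.521,-0.61],[0.035,0.363,0.006,0.169,0.521,-0.61]]]'
python3 - <<'E'
from blk import *
c,p,d=wsnap('w23'); p0,R0,s=pose(); st(); uv,P=cloud('wrist',d,c); held(P,p0,R0); gap(P,p0,R0); gor([*pw(-49.7,35),31],tilt(21,31))
E
```

```text
time: 52.3
tool_pos: [459.1, -197.1, 89.3]
tcp_rot: [-179.9, -30.9, 20.9]
ft_force: [-0.2, 0.4, -0.8]
finger_gap: 20.2
t 52.35 tcp [ 459.5 -196.4   89.6] rpy [-179.9   -30.95   20.98] F [-0.2  -0.34 -1.35] gap 20.3 q [-50.4 -16.  128.7  33.8  61.3   3.5]
n 3703 slope deg 30.79507984027042 z at x=0 -6.160897408435234 x ext [-1.87371178 38.0458854 ] y ext [-9.34309143  9.307445  ]
block top z 94.9 pitch deg -0.0 roll -0.26 len 44.1 plate z 18.8 centre plate frame [-32.2  36.1]
t 52.35 shift [-0.0305  0.001   0.05  ] turn [-0.0015  0.0009 -0.0004] deg 0.1 dist mm 58.6
```

```bash
python3 -m crank '[[[-0.011,0.001,0.017,-0.001,0.001,0],[-0.021,0.001,0.034,-0.001,0.001,0],[-0.027,0.001,0.046,-0.001,0.001,0],[-0.0305,0.001,0.0500,-0.001,0.001,0],[-0.0305,0.001,0.0500,-0.001,0.001,0]]]'; python3 -m crank '[[[-0.0005,0,0.0009,0,0,0],[-0.001,0,0.0017,0,0,0],[-0.001,0,0.0017,0,0,0]]]'
```

```text
time: 52.98
tool_pos: [459.6, -196.9, 31.0]
tcp_rot: [-179.9, -31.0, 21.0]
ft_force: [-0.6, -0.6, -1.0]
finger_gap: 20.2
time: 53.35
tool_pos: [459.7, -197.1, 29.2]
tcp_rot: [-180.0, -31.0, 21.0]
ft_force: [-0.4, -0.4, -1.5]
finger_gap: 20.5
```

```bash
python3 -m crank '[[[-0.0003,0,0.0005,0,0,0],[-0.0005,0,0.0008,0,0,0],[-0.0005,0,0.0008,0,0,0]]]'
```

```text
time: 53.72
tool_pos: [460.1, -197.4, 29.1]
tcp_rot: [-180.0, -31.1, 21.0]
ft_force: [-3.3, 2.0, 6.6]
finger_gap: 20.3
```

```bash
python3 -m crank '[[[0,0,0,0,0,0],[0,0,0,0,0,0],[0,0,0,0,0,0],[0,0,0,0,0,0]]]' 0.5;  python3 -m crank '[[[0.005,0,-0.01,0,0,0],[0.015,0,-0.03,0,0,0],[0.03,0,-0.06,0,0,0],[0.05,0,-0.1,0,0,0],[0.07,0,-0.14,0,0,0],[0.07,0,-0.14,0,0,0]]]'
python3 - <<'E'
from blk import *
st(); c,p,d=wsnap('w24');uv,P=cloud('wrist',d,c)
for a in ((-32,-35),(32,-35),(32,35),(-32,35)): placed(P,*a)
gor([460,200,220],R.from_euler('xyz',[180,0,90],degrees=True))
cv2.imwrite('pics/w24c.png',cv2.resize(p[60:400,60:500],None,fx=1.7,fy=1.7))
p,_=r.snapshot('side'); cv2.imwrite('pics/s24c.png',cv2.resize(p[150:300,220:420],None,fx=3.5,fy=3.5))
E
```

```text
time: 54.22
tool_pos: [460.1, -197.4, 29.0]
tcp_rot: [-180.0, -31.1, 21.0]
ft_force: [0.1, 0.3, 0.1]
finger_gap: 42.9
time: 54.98
tool_pos: [450.2, -204.0, 190.7]
tcp_rot: [179.4, -31.2, 21.3]
ft_force: [0.2, 0.1, -0.5]
finger_gap: 42.5
t 54.98 tcp [ 450.2 -204.   190.7] rpy [179.45 -31.22  21.29] F [ 0.2   0.12 -0.45] gap 42.5 q [-52.3 -25.1 124.3  31.1  73.1   9.3]
placed 839 [43.8 24.4] 20.409671783447266 plate frame [-28.8 -33.6] [33.3 34.6 36. ]
placed 1056 [48.9 24.8] 20.72154998779297 plate frame [ 32.6 -34.4] [32.7 34.6 35.7]
placed 1067 [49.6 23.7] 20.6190242767334 plate frame [33.  35.8] [33.1 34.6 35.8]
placed 1181 [47.5 24.2] 19.5050048828125 plate frame [-31.3  36.2] [33.6 34.7 35.9]
t 55.02 shift [ 0.1497 -0.3722  0.0509] turn [ 0.3307 -0.4726 -1.1714] deg 74.8 dist mm 404.4
```

View pics/w24c.png

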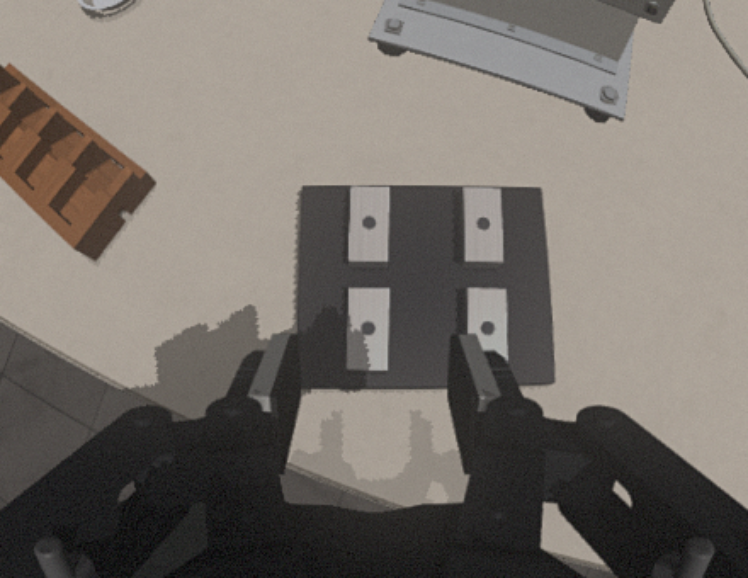

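View pics/s24c.png

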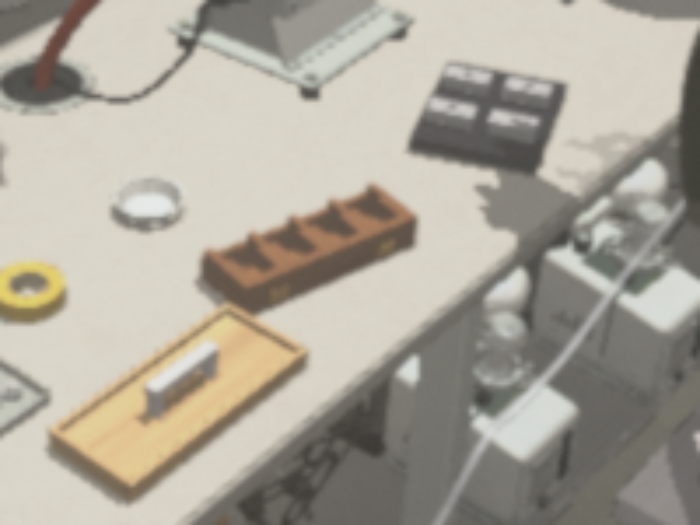

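```bash
python3 - <<'E'
from blk import *
gor([462,240,200],R.from_euler('xyz',[180,0,90],degrees=True))
E
python3 -m crank '[[[0.01,-0.03,0.003,0.04,-0.06,-0.14],[0.03,-0.08,0.01,0.07,-0.1,-0.26],[0.05,-0.13,0.02,0.11,-0.16,-0.39],[0.07,-0.18,0.03,0.15,-0.22,-0.54],[0.09,-0.23,0.036,0.19,-0.28,-0.68],[0.11,-0.28,0.045,0.23,-0.34,-0.83],[0.13,-0.33,0.05,0.28,-0.4,-0.98],[0.15,-0.37,0.055,0.33,-0.473,-1.17],[0.16,-0.39,0.06,0.33,-0.473,-1.17],[0.16,-0.39,0.06,0.33,-0.473,-1.17]]]' 0.5;python3 - <<'E'
from blk import *
gor([462,240,200],R.from_euler('xyz',[180,0,90],degrees=True))
E
```

```text
t 55.08 shift [ 0.1541 -0.408   0.0757] turn [ 0.3275 -0.4735 -1.1722] deg 74.8 dist mm 442.6
time: 56.32
tool_pos: [464.4, 223.7, 214.4]
tcp_rot: [-179.7, -0.1, 90.1]
ft_force: [-1.2, -1.4, -0.0]
finger_gap: 43.2
t 56.33 shift [ 0.0163 -0.0023  0.0144] turn [-0.0056 -0.001   0.002 ] deg 0.3 dist mm 21.9
```

Run:
```python
from blk import *
st(); c,p,d=wsnap('w25');uv,P=cloud('wrist',d,c)
print('bar',rect(P,40,52,(400,560),(240,390))); print('rim',rect(P,15,26,(380,600),(190,440)))
m=(P[:,2]>16)&(P[:,2]<26)&(P[:,0]>390)&(P[:,0]<530)&(P[:,1]>195)&(P[:,1]<435)
print(r.landmark_of('tray_handle','wrist'))
```

```text
t 56.33 tcp [464.4 223.7 214.4] rpy [-1.7968e+02 -6.0000e-02  9.0110e+01] F [-1.24 -1.37 -0.01] gap 43.2 q [19.9 -5.  99.6  0.2 85.6 19.8]
bar (np.int64(1204), ((465.7782897949219, 312.15924072265625), (14.399210929870605, 74.84989166259766), 0.11709760874509811), array([44.2, 45.6, 46.6]))
rim (np.int64(4732), ((509.3731689453125, 314.35101318359375), (248.35360717773438, 179.66050720214844), 89.81266021728516), array([15.3, 20.1, 21.5]))
[{'pixel': [282.5, 103.3], 'conf': 0.78}, {'pixel': [280.1, 105.3], 'conf': 0.39}]
```

View pics/w25.png

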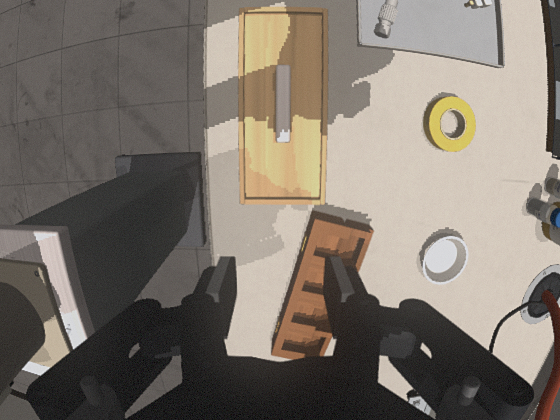

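Run:
```python
from blk import *
go((465.7,312.4,70),90.0)
```

```text
t 56.42 shift [0.0906 0.0016 0.145 ] turn [-0.0047 -0.0009 -0.0012] deg 0.3 dist mm 171.0
```

```bash
python3 -m crank '[[[0.04,0,0.03,-0.003,0,0],[0.08,0.001,0.07,-0.005,-0.001,-0.001],[0.0906,0.0016,0.11,-0.005,-0.001,-0.001],[0.0906,0.0016,0.14,-0.005,-0.001,-0.001],[0.0906,0.0016,0.145,-0.005,-0.001,-0.001],[0.0906,0.0016,0.145,-0.005,-0.001,-0.001]]]'
python3 - <<'E'
from blk import *
go((465.7,312.4,23.5),90.0);c,p,d=wsnap('w26');uv,P=cloud('wrist',d,c)
print('bar',rect(P,40,52,(400,560),(240,390)))
E
```

```text
time: 57.18
tool_pos: [466.1, 311.5, 70.6]
tcp_rot: [180.0, 0.0, 89.9]
ft_force: [0.3, 0.2, 1.1]
finger_gap: 42.7
t 57.17 shift [ 0.0009 -0.0005  0.0471] turn [ 0.0006  0.     -0.0018] deg 0.1 dist mm 47.1
bar (np.int64(3017), ((465.88824462890625, 312.5348815917969), (75.7730484008789, 14.157439231872559), 89.97830963134766), array([44.4, 45.5, 46.3]))
```

```bash
python3 -m crank '[[[0.001,0,0.025,0,0,-0.001],[0.001,0,0.04,0,0,-0.001],[0.001,0,0.046,0,0,-0.001],[0.001,0,0.047,0,0,-0.001]]]';python3 -m crank '[[[0,0,0,0,0,0],[0,0,0,0,0,0],[0,0,0,0,0,0],[0,0,0,0,0,0],[0,0,0,0,0,0],[0,0,0,0,0,0]]]' 1 100
python3 - <<'E'
from h import *
st()
E
```

```text
time: 57.72
tool_pos: [466.9, 313.0, 24.6]
tcp_rot: [179.9, -0.0, 90.0]
ft_force: [0.4, 0.6, -0.0]
finger_gap: 42.5
time: 58.48
tool_pos: [467.5, 313.4, 25.7]
tcp_rot: [179.8, -0.1, 90.0]
ft_force: [-1.3, -1.0, 6.6]
finger_gap: 11.8
t 58.48 tcp [467.5 313.4  25.7] rpy [ 1.7981e+02 -8.0000e-02  8.9960e+01] F [-1.3  -1.01  6.6 ] gap 11.8 q [ 28.6  12.9 101.8  -0.   65.1  28.7]
```

```bash
python3 -m crank '[[[0,0,-0.01,0,0,0],[0,0,-0.025,0,0,0],[0,0,-0.045,0,0,0],[0,0,-0.06,0,0,0],[0,0,-0.07,0,0,0],[0,0,-0.07,0,0,0]]]'
python3 - <<'E'
from blk import *
st(); go((510.6,93.9,95),75.2)
E
```

```text
time: 59.22
tool_pos: [468.0, 313.7, 97.0]
tcp_rot: [179.7, -0.1, 90.0]
ft_force: [0.4, 1.2, -3.8]
finger_gap: 11.8
t 59.23 tcp [468.  313.7  97. ] rpy [ 1.797e+02 -1.400e-01  8.997e+01] F [ 0.42  1.24 -3.82] gap 11.8 q [28.6  7.5 99.6 -0.  72.5 28.7]
t 59.23 shift [-0.2198  0.0427  0.0016] turn [ 0.0048 -0.0031  0.2578] deg 14.8 dist mm 223.9
```

```bash
python3 -m crank '[[[-0.03,0.006,0,0.005,-0.003,0.03],[-0.07,0.014,0,0.005,-0.003,0.08],[-0.11,0.021,0,0.005,-0.003,0.13],[-0.15,0.029,0,0.005,-0.003,0.18],[-0.19,0.037,0.001,0.005,-0.003,0.22],[-0.215,0.042,0.0015,0.005,-0.003,0.25],[-0.22,0.0427,0.0016,0.005,-0.003,0.258],[-0.22,0.0427,0.0016,0.005,-0.003,0.258],[-0.22,0.0427,0.0016,0.005,-0.003,0.258]]]'
cat > tr.py <<'E'
from blk import *
def tray(name):
    c,p,d=wsnap(name); uv,P=cloud('wrist',d,c); st(); tz=r.sense()['tool_pos'][2]
    # rim top expected z: origin+12, origin ~ tz-17
    z0=tz-17.5+12
    L=np.array([wc(q) for q in P])
    m=(abs(P[:,2]-z0)<4)&(abs(L[:,0])<65)&(abs(L[:,1])<130); q=L[m]; rc=cv2.minAreaRect(q.astype(np.float32)); print('rim in case frame',m.sum(),np.round(rc,2) if 0 else rc, 'z',np.percentile(P[m,2],[10,50,90]).round(1))
    # plane of tray floor
    z1=z0-7; m=(abs(P[:,2]-z1)<5)&(abs(L[:,0])<36)&(L[:,1]<95)&(L[:,1]>40); A=np.c_[L[m],np.ones(m.sum())]; s=np.linalg.lstsq(A,P[m,2],rcond=None)[0]; print('floor slopes deg',np.degrees(s[:2]).round(2),'z',np.median(P[m,2]).round(1))
    return p
E
python3 - <<'E'
from tr import *
tray('w27')
E
```

```text
time: 60.35
tool_pos: [510.2, 94.5, 94.8]
tcp_rot: [-180.0, -0.0, 75.3]
ft_force: [-0.2, -0.5, -4.1]
finger_gap: 11.8
t 60.4 tcp [510.3  94.6  94.9] rpy [-1.7996e+02 -1.0000e-02  7.5260e+01] F [ 0.29  0.8  -4.11] gap 11.6 q [  4.8   1.3 106.5   0.   72.3  19.5]
rim in case frame 8602 ((-1.0121879577636719, 41.44807434082031), (130.61900329589844, 92.82868957519531), 89.80149841308594) z [87.9 89.6 90.5]
floor slopes deg [-0.18  0.03] z 82.8
```

View pics/w27.png

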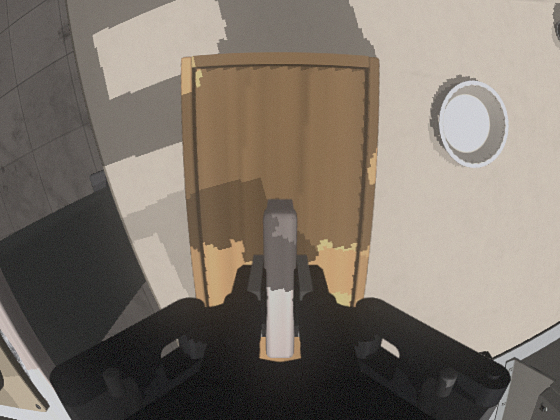

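```bash
python3 - <<'E'
from h import *
go((510.8,93.8,60),75.2)
E
python3 -m crank '[[[-0.0006,0.0008,0.012,-0.001,0,0],[-0.0006,0.0008,0.022,-0.001,0,0],[-0.0006,0.0008,0.031,-0.001,0,0],[-0.0006,0.0008,0.035,-0.001,0,0],[-0.0006,0.0008,0.035,-0.001,0,0]]]'
python3 - <<'E'
from tr import *
tray('w28'); go((510.8,93.8,52),75.2)
E
```

```text
t 60.4 shift [-0.0006  0.0007  0.0349] turn [-0.0006 -0.0002  0.0011] deg 0.1 dist mm 34.9
time: 61.02
tool_pos: [510.6, 93.7, 59.4]
tcp_rot: [-180.0, 0.0, 75.3]
ft_force: [0.2, -0.5, -4.6]
finger_gap: 11.7
t 61.08 tcp [510.9  93.8  59.8] rpy [ 1.7999e+02 -1.0000e-02  7.5260e+01] F [-0.   -0.2  -2.95] gap 11.5 q [  4.7   3.9 107.7   0.   68.3  19.5]
rim in case frame 8477 ((-0.5053443908691406, 40.783103942871094), (93.13810729980469, 130.11207580566406), 0.006109209265559912) z [52.6 54.2 55.1]
floor slopes deg [-0.22 -0.02] z 47.4
t 61.08 shift [-0.     -0.0001  0.0078] turn [ 0.0002 -0.0002  0.0011] deg 0.1 dist mm 7.8
```

```bash
python3 -m crank '[[[0,0,0.002,0,0,0],[0,0,0.004,0,0,0],[0,0,0.006,0,0,0],[0,0,0.006,0,0,0]]]'; python3 -m crank '[[[0,0,0.001,0,0,0],[0,0,0.002,0,0,0],[0,0,0.002,0,0,0]]]'
```

```text
time: 61.58
tool_pos: [510.8, 93.7, 53.6]
tcp_rot: [-180.0, -0.0, 75.3]
ft_force: [0.3, 0.1, -4.7]
finger_gap: 11.5
time: 61.95
tool_pos: [510.8, 93.8, 51.7]
tcp_rot: [-180.0, -0.0, 75.3]
ft_force: [-0.5, -0.4, -3.2]
finger_gap: 11.7
```

```bash
python3 -m crank '[[[0,0,0.0005,0,0,0],[0,0,0.001,0,0,0],[0,0,0.001,0,0,0]]]'
```

```text
time: 62.32
tool_pos: [511.0, 93.8, 51.6]
tcp_rot: [180.0, -0.0, 75.3]
ft_force: [-4.6, -0.3, 6.9]
finger_gap: 11.5
```

Seated (contact at the expected height). Release and retreat.

```bash
python3 -m crank '[[[0,0,0,0,0,0],[0,0,0,0,0,0],[0,0,0,0,0,0],[0,0,0,0,0,0]]]' 0.5;  python3 -m crank '[[[0,0,-0.01,0,0,0],[0,0,-0.03,0,0,0],[0,0,-0.07,0,0,0],[-0.03,0,-0.11,0,0,0],[-0.06,0,-0.16,0,0,0],[-0.08,0,-0.2,0,0,0],[-0.08,0,-0.2,0,0,0],[-0.08,0,-0.2,0,0,0]]]'
python3 - <<'E'
from tr import *
st(); c,p,d=wsnap('w29'); uv,P=cloud('wrist',d,c); L=np.array([wc(q) for q in P])
m=(abs(P[:,2]-46.5)<3)&(abs(L[:,0])<65)&(abs(L[:,1])<130); rc=cv2.minAreaRect(L[m].astype(np.float32)); print('rim case frame',rc,np.percentile(P[m,2],[10,50,90]).round(1))
m=(abs(P[:,2]-71.5)<5)&(abs(L[:,0])<30)&(abs(L[:,1])<60); rc=cv2.minAreaRect(L[m].astype(np.float32)); print('bar case frame',rc,np.percentile(P[m,2],[10,50,90]).round(1))
m=(abs(P[:,2]-39.5)<3)&(abs(L[:,0])<36)&(abs(L[:,1])<95)&(abs(L[:,0])>12); A=np.c_[L[m],np.ones(m.sum())]; s=np.linalg.lstsq(A,P[m,2],rcond=None)[0]; print('floor slopes deg',np.degrees(s[:2]).round(2),'z at centre',s[2].round(1))
for a in ((-32,-35),(32,-35),(32,35),(-32,35)):
    try: placed(P,*a)
    except Exception as e: print(a,e)
for n in('side','top'):
    p,_=r.snapshot(n); cv2.imwrite(f'pics/{n}29c.png',cv2.resize(p[150:300,220:460],None,fx=3.2,fy=3.2))
E
```

```text
time: 62.82
tool_pos: [511.0, 93.8, 51.6]
tcp_rot: [180.0, -0.0, 75.3]
ft_force: [0.5, 0.7, 0.0]
finger_gap: 42.6
time: 63.82
tool_pos: [490.6, 16.5, 251.6]
tcp_rot: [180.0, -0.0, 75.2]
ft_force: [0.8, 0.1, 0.0]
finger_gap: 42.7
t 63.83 tcp [490.6  16.5 251.6] rpy [ 1.7997e+02 -2.0000e-02  7.5250e+01] F [0.81 0.12 0.  ] gap 42.7 q [ -4.1 -10.2 100.5   0.   89.6  10.7]
rim case frame ((-0.4198722839355469, -0.22784423828125), (92.96405792236328, 213.2596435546875), 0.0012142084306105971) [45.4 46.6 47.7]
bar case frame ((-0.019524097442626953, 0.4924125671386719), (13.763483047485352, 75.58129119873047), 0.006150567438453436) [70.4 71.6 72.6]
floor slopes deg [-0.04  0.04] z at centre 39.7
placed 25 [11.8  3.5] 23.156391143798828 plate frame [-31.6 -22. ] [28.2 30.  34. ]
(32, -35) index -1 is out of bounds for axis 0 with size 0
(32, 35) index -1 is out of bounds for axis 0 with size 0
placed 562 [48.9 26.3] 19.69057273864746 plate frame [-30.1  36.7] [29.7 34.2 35.4]
```

View pics/w29.png

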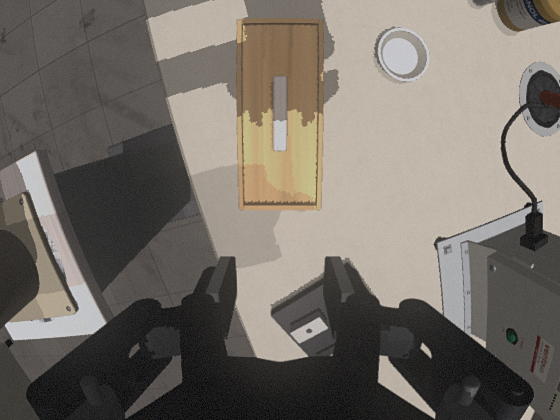

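View pics/side29c.png

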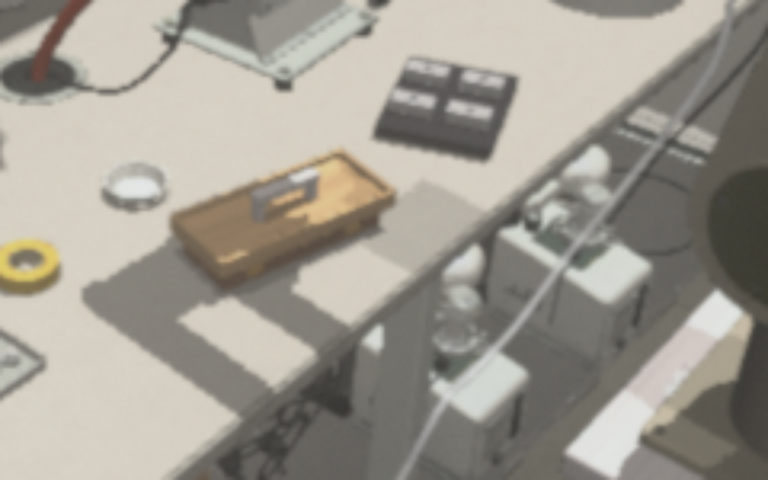

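```bash
python3 -m crank '[[[-0.05,0,-0.02,0,0,0],[-0.09,0,-0.03,0,0,0],[-0.09,0,-0.03,0,0,0],[-0.09,0,-0.03,0,0,0],[-0.09,0,-0.03,0,0,0],[-0.09,0,-0.03,0,0,0],[-0.09,0,-0.03,0,0,0],[-0.09,0,-0.03,0,0,0],[-0.09,0,-0.03,0,0,0],[-0.09,0,-0.03,0,0,0]]]' >/dev/null; python3 -m crank '[[[0,0,0,0,0,0],[0,0,0,0,0,0],[0,0,0,0,0,0],[0,0,0,0,0,0],[0,0,0,0,0,0],[0,0,0,0,0,0],[0,0,0,0,0,0],[0,0,0,0,0,0]]]' >/dev/null
python3 - <<'E'
from tr import *
st(); c,p,d=wsnap('w30'); uv,P=cloud('wrist',d,c); L=np.array([wc(q) for q in P])
m=(abs(P[:,2]-46.5)<3)&(abs(L[:,0])<65)&(abs(L[:,1])<130); rc=cv2.minAreaRect(L[m].astype(np.float32)); print('rim case frame',rc,np.percentile(P[m,2],[10,50,90]).round(1))
m=(abs(P[:,2]-71.5)<5)&(abs(L[:,0])<30)&(abs(L[:,1])<60); rc=cv2.minAreaRect(L[m].astype(np.float32)); print('bar case frame',rc,np.percentile(P[m,2],[10,50,90]).round(1))
p,d=r.snapshot('top'); cv2.imwrite('pics/top30c.png',cv2.resize(p[150:300,220:460],None,fx=3.2,fy=3.2)); print(r.look_for('block','top'))
E
```

```text
t 66.22 tcp [467.1 -70.2 280. ] rpy [-1.7986e+02  2.0000e-02  7.5300e+01] F [0.48 0.16 0.21] gap 42.6 q [-1.480e+01 -1.340e+01  1.004e+02 -0.000e+00  9.320e+01 -1.000e-01]
rim case frame ((-0.16107940673828125, -28.105186462402344), (92.578125, 154.92234802246094), 0.20735490322113037) [45.4 46.6 47.7]
bar case frame ((-0.2581954002380371, 0.09010696411132812), (12.958261489868164, 75.8425521850586), 0.16990815103054047) [70.3 71.6 72.7]
[{'extent': [387.2, 239.0, 399.7, 252.9], 'conf': 0.67}]
```

View pics/top30c.png

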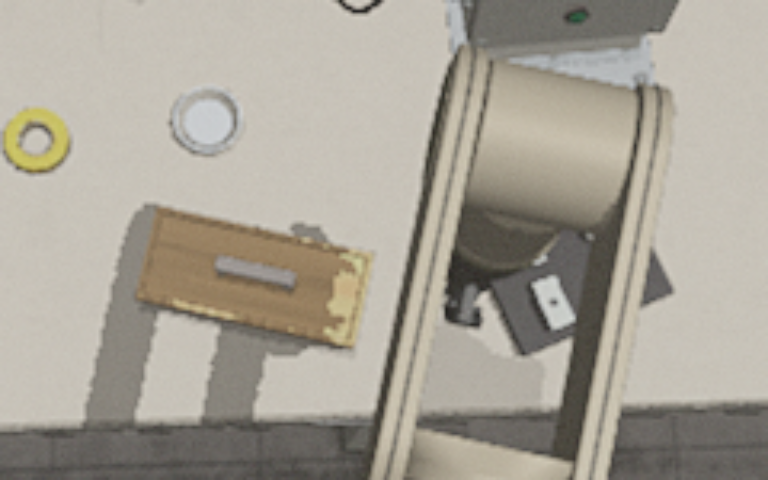

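Run:
```python
from bench import r
print(r.hand_in()); print(r.sense()['time'])
```

```text
the job is handed in; nothing more can be done
None
the job is handed in; nothing more can be done
```

The job is done and was handed in at about 66 s of the 200 s allowed. `hand_in()` reports no verdict, so what follows rests on my own measurements.

**What I did:**
- I set the upper tray flat on the bare bench.
- There were four blocks. I tipped each one at the press line and gripped it across its width. I levelled it by tilting the tool 31° and laid the four in a 2 x 2 pattern on the plate.
- I then put the tray back on the case and moved the arm clear. I noticed no knock to the tray and no slackening of the grip.

**Last checks:**
- **Tray:** it sits within about 0.5 mm of centre on the case and within 0.2° of square and level. The underside came out about 34.6 mm up, against 34 mm nominal, and it was unchanged when I looked again 2.4 s later. In that second look the tray was partly out of the wrist view, so its centre along y rests on the handle bar alone.
- **Blocks:** with all four down, the tops read about 34.6 mm (34 mm nominal). The centres are near (±32, ±35) mm in the plate frame, and none lies on another. The side picture after refitting the tray shows all four in place. The last wrist and top views were partly blocked by the gripper and arm, so I did not re-measure them all at the very end.
- **Bystanders:** the tape roll and dish stood where they were at the start. The timer was last seen in place before the blocks were moved, and nothing went near it after that.

**One disagreement:** the first fix on the tray handle, from the top and side cameras, was about 7 mm off the wrist camera's. I used the wrist camera's, which agreed with itself from two positions.

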